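# Put the piled demo kit back into its hot-wire-cut foam nests

## Robot

A 6-joint arm with a two-finger parallel gripper is mounted at the origin on a cart in front of the work surface, level with it; the furniture and walls round the work are solid. World frame = base frame: x ahead of the robot, y to its left, z up, the work surface at z = 0. Lengths are in mm, angles in rad, forces in N, time in s.
With the tool pointing down it reaches from about 350 to 875 mm from the base axis. Payload 4.2 kg.
Tool frame: the origin (TCP) lies midway between the tips of the shut fingers; the grasp point (between the pads) lies 19 mm behind it (arm.grasp_offset is the distance from the TCP to the grasp point, in mm); z points along the fingers, y is the line along which they close (so a half turn about z gives the same grasp; the last joint's range is limited). The gripper opens to 85 mm and grips with 20 to 120 N. Pads are 22 mm wide; open, the fingers measure 114 mm over their backs; the gripper's body (76 mm by 85 mm) begins 54 mm behind the grasp point. The pads swing forward as they close: fully open they stand 13 mm farther back than shut.
Start: joints at [1.412, 0.385, 0.008, 0, -1.194, -0.259], TCP at [253.561, 571.232, 231.312] pointing down, gripper open.
Joint ranges: [-3.14, 3.14], [-1.21, 2.06], [-1.07, 1.41], [-3.16, 2.05], [-2.99, -0.16], [-3.1, 3.1]. Speed limits (rad/s): [2.79, 2.79, 3.14, 3.14, 3.14, 3.14].

## Interface

Orientations are given as a unit quaternion [x, y, z, w].
In Python, from bench import arm gives the robot as it stands. The module is installed in compiled form; this text tells all that it offers.
- The arm moves only by the tool servo_tool, never from a script. Its argument "increments" is a list of rows, each a list of 7 numbers: the opening, from 0 (shut) to 1 (fully open), then the shift along the tool's x, y, z in m, then the turn, a rotation vector about the tool's x, y, z in degrees. In form: [[grip, x, y, z, ax, ay, az], ...]. A call has 1 to 12 rows; each row is the pose to reach, as a shift and turn from the pose commanded when the call began, along the tool's axes at that moment; what a row does not reach only later rows make up. A row lasts 1/8 s, in which the tool goes at most 62.5 mm and 10.7 degrees, less where a joint would pass 70% of its speed; a pose out of reach is approached as far as the arm can. A call with a gripper value outside its range is refused whole. The fingers move at their own pace and stop on an object; the grip force is fixed at half the most. Time passes only in rows, so rows that repeat a pose let the fingers close. It gives the time, the measured TCP pose, the force, the opening and the grip force at its end, in the units of the state.
- arm.read_state(): the state, without advancing time (a new reading comes with each control period).
- arm.get_image(name): name is "scene" or "top"; returns a dict with "color" (480x640x3 uint8, red, green, blue), "fx", "fy", "cx", "cy" (pixels), "rvec" (rotation vector, rad) and "tvec" (3), from world to camera coordinates, as OpenCV has them. Camera axes: x right, y down, z forward; pixel columns grow to the right and rows downward; lengths in mm; the calibration is good to about 2 mm. A picture is of the moment at which its call begins. There is no depth.
- arm.job_done(): hands the job in; it is judged then, once.
Trained networks look in the newest picture that a camera, given by its name, has taken for a name from the list of things; names that differ only in an ending like _2 or _b are one class to them, and where a whole thing is asked for, a point or a joint stands for the part that bears it (a point fixed in the world has none). Each returns a list of dicts, best first, with "p" (0 to 1); they miss things now and then, are a little off and sometimes report something else, mostly with a low value. They report only what shows in the picture. A call takes as long as a camera call. They do not tell look-alikes from the thing itself.
- arm.look_for(camera, thing): "box" ([centre column, centre row, width, height] in pixels, round what is visible of it).
- arm.spot_point(camera, thing): "centre" ([column, row] in pixels: a listed point, or the origin of a listed thing).
The state is a dict: "clock": time; "joints": joint angles; "joint_vel": joint speeds; "joint_efforts": joint torques, N m; "position": TCP position; "ee_rot": TCP orientation; "contact_force": force on the tool from outside, world axes, zero at the start; "wrist_torque": the same for the moment, N m; "gripper_width": finger opening in mm; "grasp_force": force on a finger pad.
Only numpy, scipy, OpenCV 4.12 (cv2) and the standard library are available. Lean on these libraries where they do the work, as an engineer would, in place of code of your own. Each camera call takes 0.05 s, during which the arm holds its last target. There are 200 camera calls.

## Task

The demo kit has been left in a pile: chuck key on the roll of tape, on the power supply, on the drill-bit tin. Take the pile apart from the top without letting it topple, and lay each thing in the white foam nest whose cut-out was made to its shape, the right way round and flat on the floor of its cut-out.

Things in the scene. Friction and masses are not known exactly. Their poses are not given: they have to be found in the camera images.
- bit_tin: blue shut steel drill-bit tin, bottom of the pile, on the table. 26 high, 116 long (own y axis), 64 wide at the lid (x axis; 70 with lip and hinge, which are only looks). Origin: centre of its underside, z up. Take it across the 64 mm width by its top 13 mm. 0.14 to 0.22 kg; it stays shut.
- power_brick: black plug-in power supply, a long block with cable stubs, lying crosswise on the tin. Body 46 wide (own x axis), 82 long (y axis; 112 with the stubs, which are only looks), 30 high. Origin: centre of its underside, z up. 0.15 to 0.25 kg. Take it across the 46 mm width.
- tape: black roll of tape with a pale card core, lying flat on the power supply. Outside diameter 61, 19 high. Origin: centre of its underside. 0.05 kg. Take it across its outside, in any direction.
- chuck_key: T-shaped steel drill chuck key, lying flat on the tape roll. Round stem along its own y axis, toothed tip at y = -30, crossbar at y = +26; stem 8 thick, crossbar 5 thick and 56 long (x axis). The stem's axis lies 6 above the origin, its underside 2 above. 0.06 kg. Take the stem across at about y = -4, where the nest has room for fingers.
- tin_nest: white foam frame on a grey base, 98 x 146, 16 high, fixed, with a plain oblong cut-out 78 (own x axis) by 126 (y axis) for the drill-bit tin. Origin: on the table below the middle of the cut-out, z up; the cut-out's floor is 6 above the table, 10 deep. The tin's origin belongs over the nest's, long sides (y axes) parallel, either way round.
- brick_nest: white foam frame on a grey base, 78 x 144, 16 high, fixed, with an oblong cut-out 58 (own x axis) by 94 (y axis) and a 20 wide channel out to 124 overall at its short ends, for the power supply and its stubs. Origin: on the table below the cut-out's middle; its floor is 6 above the table, 10 deep. The supply's origin belongs over the nest's, y axes parallel, either way round.
- tape_nest: square white foam frame on a grey base, 94 x 94, 16 high, fixed, with a round cut-out of 72 diameter for the tape roll. Origin: on the table below the middle of the cut-out; the floor is 7 above the table, 9 deep.
- key_nest: white foam frame on a grey base, 94 x 93, 16 high, fixed, with a T-shaped cut-out: stem channel 22 wide, y = -36 to 36; crossbar slot 66 long (x axis), y = 17 to 35; finger recess 70 wide (x axis), y = -20 to 11. Its floor is 10 above the table, 6 deep. Origin: on the table where the key's origin belongs in plan, axes as the key's (crossbar to +y); the seated key's origin is 8 up.
There are look-alikes about, which are no part of the job. Several things have the shape of the tape; the one meant has the colours described above.

How it is judged (in metres and radians):
At the end, for the whole second after the job is handed in: Each thing rests on the floor of its own nest's cut-out: origin within 10 mm of the nest's in plan (chuck key 11), underside within 3 mm of the floor, flat to 0.06 rad, y axis within 0.2 rad of the nest's (chuck key 0.26, crossbar in its slot) (horizontal distance between bit_tin and tin_nest below 0.01 m and z of bit_tin in the frame of tin_nest below 0.009 m and linear speed of each of bit_tin, power_brick, tape, chuck_key below 0.02 m/s and angle between the y axis of bit_tin and the y axis of tin_nest, either way round below 0.2 rad and angle between each of bit_tin, power_brick, tape's own z axis and vertical below 0.06 rad and horizontal distance between power_brick and brick_nest below 0.01 m and z of power_brick in the frame of brick_nest below 0.009 m and angle between the y axis of power_brick and the y axis of brick_nest, either way round below 0.2 rad and horizontal distance between tape and tape_nest below 0.01 m and z of tape in the frame of tape_nest below 0.01 m and horizontal distance between chuck_key and key_nest below 0.011 m and z of chuck_key in the frame of key_nest below 0.0115 m and angle between the y axis of chuck_key and the y axis of key_nest, either way round below 0.26 rad and angle between chuck_key's own y axis and vertical between 1.51 and 1.63 rad); the robot touches nothing.
It fails at once if the pile toppled: the tin, the power supply or the tape roll tipped over by more than 1 rad (angle between any of bit_tin, power_brick, tape's own z axis and vertical above 1 rad).
It also fails if it takes over 112 s, if anything falls off the work surface, if the arm or the gripper's body presses on something with over 40 N, if the wrist force passes 120 N, or if a joint passes its speed limit or range.

## Working session

There is one attempt and no reset: what is moved stays moved. The work goes in short steps, Python scripts to look and compute and a tool call to move; the robot and the scene stay as the last step left them, time stands still between calls to the robot, and variables do not carry over. Pictures are saved under pics/ and viewed, at most 14 in all, crops included, and the job is handed in when it is done.

Besides the shell and the picture viewer there is one more tool, called after ">>>" as name(argument=value, ...) on one line, values as JSON. servo_tool: Moves the arm, as the interface text tells. Its arguments: {"type":"object","properties":{"increments":{"type":"array","items":{"type":"array","items":{"type":"number"}}}},"required":["increments"]}

```bash
mkdir -p pics; cat > h.py <<'E'
import numpy as np, cv2
from bench import arm
def ray(im,px):
    R=cv2.Rodrigues(np.array(im["rvec"],float))[0]; t=np.array(im["tvec"],float).ravel()
    d=R.T@np.array([(px[0]-im["cx"])/im["fx"],(px[1]-im["cy"])/im["fy"],1.]); return -R.T@t,d
def at(im,px,z):
    c,d=ray(im,px); return c+d*(z-c[2])/d[2]
def proj(im,P):
    K=np.array([[im["fx"],0,im["cx"]],[0,im["fy"],im["cy"]],[0,0,1.]])
    return cv2.projectPoints(np.array(P,float).reshape(-1,1,3),np.array(im["rvec"],float),np.array(im["tvec"],float),K,None)[0].reshape(-1,2)
def save(im,n): cv2.imwrite("pics/"+n,im["color"][:,:,::-1])
E
python3 - <<'E'
from h import *
print(arm.read_state())
Z=dict(bit_tin=0,power_brick=26,tape=56,chuck_key=75+4,tin_nest=0,brick_nest=0,tape_nest=0,key_nest=0)
for c in("top","scene"):
    im=arm.get_image(c); save(im,c+"0.png")
    C,_=ray(im,(0,0)); print(c,im["fx"],C.round())
    for n in Z:
        r=arm.spot_point(c,n); print(n,[(round(q["p"],2),np.round(q["centre"]).tolist(),at(im,q["centre"],Z[n])[:2].round(1).tolist()) for q in r[:4]])
E
```

```text
{'clock': 0.0, 'joints': array([ 1.41157635e+00,  3.85510254e-01,  6.59268047e-03, -4.95898015e-04,
       -1.19397300e+00, -2.58611818e-01]), 'joint_vel': array([ 5.87308807e-04, -1.49658412e-03,  6.87134808e-05, -2.31096229e-04,
       -2.25992357e-04,  2.53992240e-04]), 'joint_efforts': array([-7.31522550e-05, -3.92285693e+01,  1.88402510e+01,  4.18643385e+00,
       -4.62288590e-03,  5.79583443e-06]), 'position': array([253.35035337, 570.6979732 , 230.23701118]), 'ee_rot': array([ 9.78236793e-01, -2.07488863e-01, -1.78155929e-04,  1.05727893e-03]), 'contact_force': array([-0.4286206 , -0.47929065, -0.34578685]), 'wrist_torque': array([ 0.02399048, -0.01937669, -0.08568106]), 'grasp_force': 0.0, 'gripper_width': 85.6818891467439}
top 554.8354246760454 [ 262.   13. 1573.]
bit_tin [(0.79, [354.0, 198.0], [637.3, -112.7])]
power_brick [(0.52, [352.0, 194.0], [645.5, -104.6])]
tape [(0.84, [353.0, 159.0], [739.5, -107.6]), (0.6, [420.0, 331.0], [254.4, -279.1]), (0.54, [389.0, 164.0], [722.4, -209.8]), (0.49, [356.0, 191.0], [644.9, -114.6])]
chuck_key [(0.63, [352.0, 191.0], [638.9, -101.0])]
tin_nest [(0.68, [412.0, 233.0], [533.5, -276.3])]
brick_nest [(0.66, [202.0, 262.0], [453.7, 323.4])]
tape_nest [(0.68, [296.0, 207.0], [613.8, 56.7])]
key_nest [(0.77, [242.0, 198.0], [642.3, 212.5])]
scene 621.0448120492844 [1335.   63. 1315.]
bit_tin [(0.7, [260.0, 300.0], [632.7, -115.9])]
power_brick [(0.81, [263.0, 298.0], [639.6, -105.9]), (0.56, [260.0, 296.0], [636.0, -113.7])]
tape [(0.86, [257.0, 291.0], [639.5, -116.4]), (0.82, [252.0, 354.0], [795.2, -115.7]), (0.65, [213.0, 342.0], [767.6, -204.6]), (0.64, [210.0, 177.0], [300.8, -267.3])]
chuck_key [(0.45, [262.0, 294.0], [657.6, -100.9])]
tin_nest [(0.77, [200.0, 268.0], [544.0, -271.8])]
brick_nest [(0.89, [437.0, 244.0], [463.2, 320.2])]
tape_nest [(0.79, [331.0, 296.0], [616.9, 55.0])]
key_nest [(0.88, [397.0, 303.0], [633.6, 211.2])]
```

```bash
python3 - <<'E'
import cv2
a=cv2.imread("pics/top0.png");b=cv2.imread("pics/scene0.png")
cv2.imwrite("pics/c1.png",cv2.resize(a[130:330,150:470],(800,500),interpolation=cv2.INTER_CUBIC))
cv2.imwrite("pics/c2.png",cv2.resize(b[220:370,170:370],(800,600),interpolation=cv2.INTER_CUBIC))
E
```

```text
(no output)
```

View pics/c1.png

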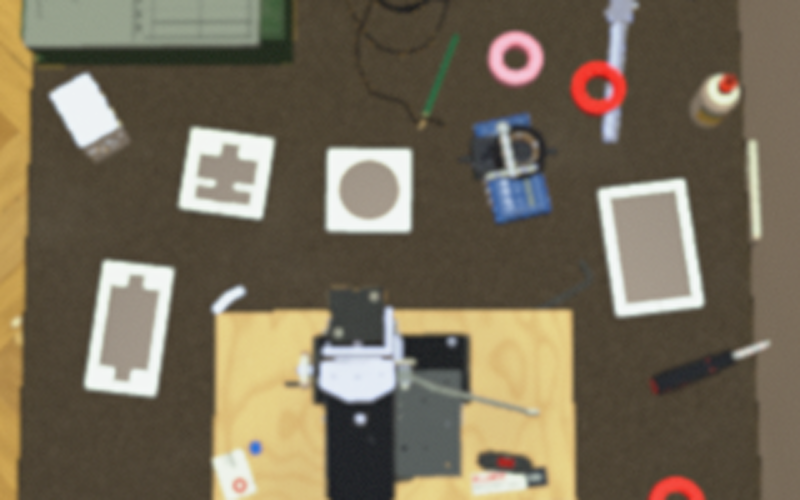

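View pics/c2.png

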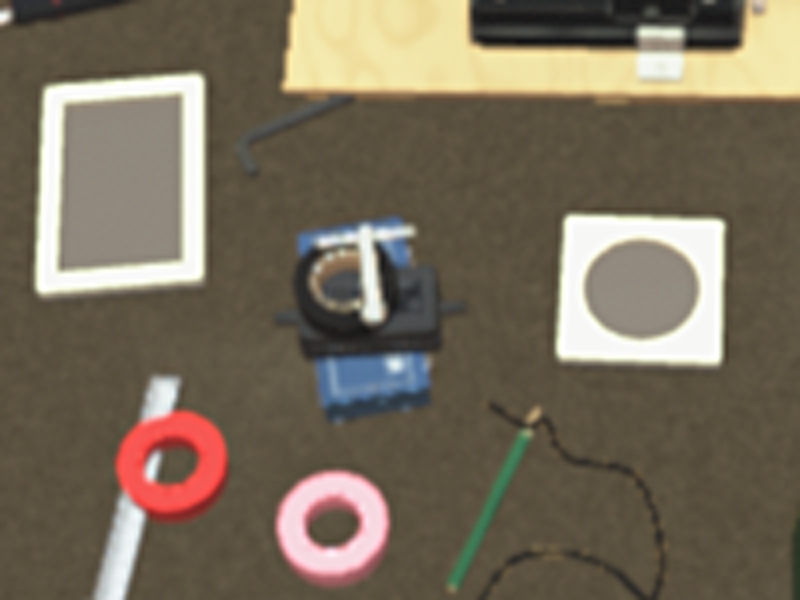

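View pics/scene0.png

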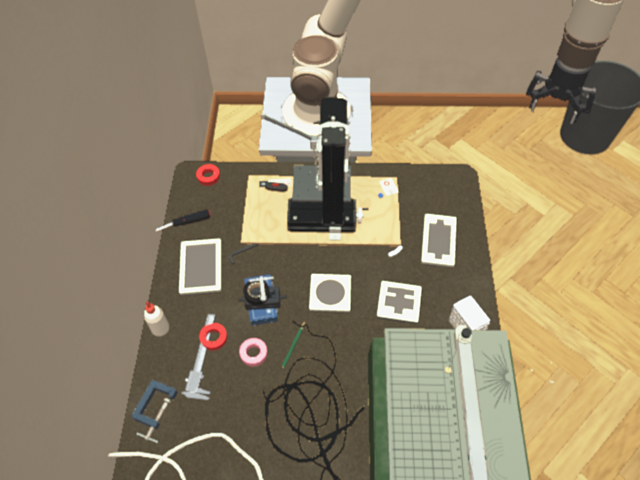

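The top view shows all four nests. The pile sits near crop (512,168), with the key's crossbar towards the robot. A tall black stand occupies the wooden board. Next I'll fit the nest and key poses from masks.

```bash
cat >> h.py <<'E'
from scipy.optimize import minimize
S=4
def box(x0,x1,y0,y1,z0,z1): return [[x,y,z] for x in(x0,x1) for y in(y0,y1) for z in(z0,z1)]
def render(im,groups,p,roi):
    c,s=np.cos(p[2]),np.sin(p[2]); R=np.array([[c,-s,0],[s,c,0],[0,0,1]])
    x0,y0,x1,y1=roi; m=np.zeros(((y1-y0)*S,(x1-x0)*S),np.uint8)
    for g in groups:
        q=proj(im,np.array(g,float)@R.T+[p[0],p[1],0])
        q=((q-[x0,y0]+.5)*S-.5)
        cv2.fillConvexPoly(m,cv2.convexHull((q*16).round().astype(np.int32)),1,shift=4)
    return cv2.resize(m.astype(np.float32),(x1-x0,y1-y0),interpolation=cv2.INTER_AREA)
def fit(obs,groups,p0):
    # obs: list of (im,mask float,roi)
    f=lambda p:sum(np.abs(render(i,groups,p,r)-m).sum()/max(1,m.sum()) for i,m,r in obs)
    best=None
    for dt in(-.25,0,.25):
        q=np.array(p0,float)+[0,0,dt]
        r=minimize(f,q,method="Nelder-Mead",options=dict(initial_simplex=[q,q+[8,0,0],q+[0,8,0],q+[0,0,.15]],xatol=.02,fatol=1e-4))
        if best is None or r.fun<best.fun: best=r
    return best.x.round(3).tolist(),round(best.fun,3)
def roi(im,p,z,h):
    u,v=proj(im,[p[0],p[1],z])[0].astype(int); return max(0,u-h),max(0,v-h),min(640,u+h),min(480,v+h)
def crop(im,r): return im["color"][r[1]:r[3],r[0]:r[2]].astype(np.float32)
E
python3 - <<'E'
from h import *
ims=[arm.get_image(c) for c in("top","scene")]
N=dict(tin_nest=(540,-274,.1,98,146),brick_nest=(458,322,-.1,78,144),tape_nest=(615,56,0,94,94),key_nest=(638,212,3.05,94,93))
for n,(x,y,t,w,l) in N.items():
    obs=[]
    for im in ims:
        r=roi(im,(x,y),8,40); c=crop(im,r)
        b=(c.min(2)>150).astype(np.uint8)
        k,lab,st,ce=cv2.connectedComponentsWithStats(b)
        i=1+np.argmin([np.hypot(*(q-40)) +(0 if a[4]>150 else 99) for q,a in zip(ce[1:],st[1:])])
        ct=cv2.findContours((lab==i).astype(np.uint8),cv2.RETR_EXTERNAL,cv2.CHAIN_APPROX_NONE)[0]
        m=np.zeros_like(b); cv2.drawContours(m,ct,-1,1,-1); obs.append((im,m.astype(np.float32),r))
    g=[box(-w/2,w/2,-l/2,l/2,0,16)]
    print(n,fit(obs,g,(x,y,t)),[fit([o],g,(x,y,t)) for o in obs])
# key
g=[box(-4,4,-30,26,75,83),box(-28,28,23.5,28.5,76.5,81.5)]
obs=[]
for i,im in enumerate(ims):
    r=roi(im,(648,-101),79,20); c=crop(im,r)
    m=((c.min(2)>125)&(c.max(2)-c.min(2)<35))
    print("\n".join("".join("#" if v else "." for v in row) for row in m))
    obs.append((im,m.astype(np.float32),r))
    big=cv2.resize(im["color"][r[1]:r[3],r[0]:r[2]][:,:,::-1],(400,400),interpolation=cv2.INTER_CUBIC)
    ims[i]["big"]=big
print(fit(obs,g,(648,-101,3.0)),[fit([o],g,(648,-101,3.)) for o in obs])
cv2.imwrite("pics/k.png",np.hstack([q["big"] for q in ims]))
E
```

```text
tin_nest ([544.186, -270.036, -1.458], np.float64(0.089)) [([545.51, -270.043, 1.685], np.float64(0.028)), ([539.424, -270.768, -1.461], np.float64(0.037))]
brick_nest ([455.776, 324.195, 1.449], np.float64(0.1)) [([457.025, 324.633, 1.447], np.float64(0.031)), ([452.141, 324.361, 1.45], np.float64(0.051))]
tape_nest ([613.918, 51.952, -0.021], np.float64(0.157)) [([615.552, 52.392, -0.009], np.float64(0.05)), ([609.519, 52.123, -0.033], np.float64(0.067))]
key_nest ([635.593, 216.24, 2.997], np.float64(0.147)) [([636.509, 216.724, 3.002], np.float64(0.036)), ([630.998, 216.222, 3.013], np.float64(0.082))]
........................................
........................................
........................................
........................................
........................................
........................................
........................................
........................................
........................................
........................................
........................................
...................................
[... 2239 characters left out ...]
#####................
..........#.....########................
..................######................
...................####.................
...................#####................
....................##..................
........................................
........................................
........................................
........................................
........................................
........................................
........................................
........................................
([643.947, -102.578, 1.747], np.float64(0.497)) [([643.95, -102.242, 1.761], np.float64(0.217)), ([643.875, -102.683, 1.727], np.float64(0.261))]
```

View pics/k.png

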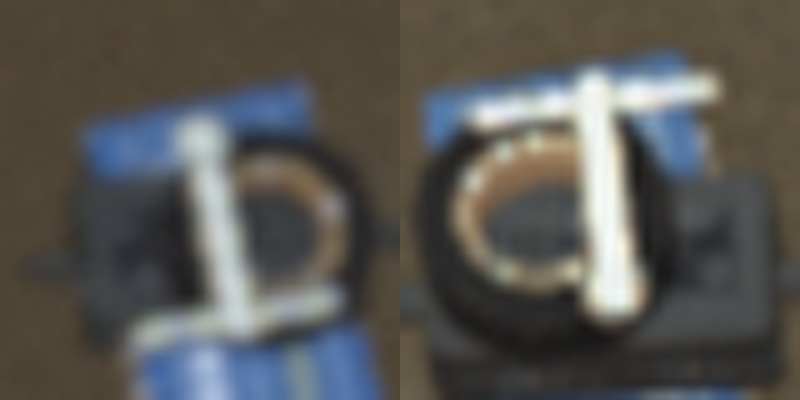

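```bash
cat > nests.py <<'E'
from h import *
import h
ims=[arm.get_image(c) for c in("top","scene")]
cyl=lambda r,z:[[r*np.cos(a),r*np.sin(a),z] for a in np.linspace(0,6.28,40)]
sq=lambda a,b,c,d,z:[[x,y,z] for x in(a,b) for y in(c,d)]
N=dict(tin_nest=(543,-272,1.685,6,lambda z:[sq(-39,39,-63,63,z)]),
 brick_nest=(456,323,1.449,6,lambda z:[sq(-29,29,-47,47,z),sq(-10,10,-62,62,z)]),
 tape_nest=(614,54,0,7,lambda z:[cyl(36,z)]),
 key_nest=(635,214,1.426,10,lambda z:[sq(-11,11,-36,36,z),sq(-33,33,17,35,z),sq(-35,35,-20,11,z)]))
base=h.render
h.render=lambda im,g,p,r: np.minimum(base(im,g[0],p,r),base(im,g[1],p,r))
for n,(x,y,t,fz,s) in N.items():
    obs=[]
    for im in ims:
        r=roi(im,(x,y),8,32); c=crop(im,r)
        out=base(im,[np.array(q)*[1.12,1.12,1] for q in s(16)],(x,y,t),r)>0
        lum=c.mean(2); wv=np.percentile(lum[out],97); gv=np.median(lum[base(im,s(10),(x,y,t),r)>.99])
        m=np.clip((wv-lum)/(wv-gv),0,1)*out; obs.append((im,m.astype(np.float32),r))
    g=(s(16),s(fz))
    print(n,fit(obs,g,(x,y,t)),[fit([o],g,(x,y,t)) for o in obs])
E
python3 nests.py; python3 - <<'E'
from h import *
# stand height: triangulate candidate
a=arm.get_image("top");b=arm.get_image("scene")
for z in(0,100,200,300,400): print(z,[at(a,p,z)[:2].round() .tolist() for p in((281,247),(306,266),(308,330))],[at(b,p,z)[:2].round().tolist() for p in((322,100),(347,100),(345,205))])
from scipy.spatial.transform import Rotation as R
print(R.from_quat(arm.read_state()["ee_rot"]).as_matrix().round(3))
E
```

```text
tin_nest ([544.012, -270.606, 1.689], np.float64(0.157)) [([546.109, -269.971, 1.686], np.float64(0.072)), ([542.022, -269.928, 1.681], np.float64(0.049))]
brick_nest ([455.495, 324.776, 1.445], np.float64(0.185)) [([457.655, 324.67, 1.445], np.float64(0.087)), ([454.678, 324.502, 1.446], np.float64(0.078))]
tape_nest ([613.281, 51.726, -0.108], np.float64(0.169)) [([615.536, 52.166, 0.1], np.float64(0.087)), ([612.53, 51.857, -0.06], np.float64(0.044))]
key_nest ([634.18, 216.474, 1.421], np.float64(0.303)) [([635.263, 216.462, 1.417], np.float64(0.169)), ([633.513, 215.408, 1.418], np.float64(0.116))]
0 [[496.0, 99.0], [441.0, 28.0], [261.0, 24.0]] [[-48.0, 18.0], [-48.0, 93.0], [344.0, 87.0]]
100 [[481.0, 94.0], [429.0, 27.0], [261.0, 23.0]] [[58.0, 21.0], [57.0, 90.0], [420.0, 86.0]]
200 [[466.0, 88.0], [418.0, 26.0], [261.0, 22.0]] [[163.0, 25.0], [162.0, 88.0], [495.0, 84.0]]
300 [[451.0, 83.0], [407.0, 25.0], [261.0, 22.0]] [[268.0, 28.0], [267.0, 86.0], [570.0, 82.0]]
400 [[437.0, 77.0], [395.0, 24.0], [261.0, 21.0]] [[373.0, 31.0], [372.0, 83.0], [646.0, 80.0]]
[[ 0.914 -0.406  0.   ]
 [-0.406 -0.914 -0.   ]
 [ 0.     0.    -1.   ]]
```

```bash
cat > go.py <<'E'
import sys
from h import *
from scipy.spatial.transform import Rotation as R
# usage: go.py x y z [closing-axis angle deg]; increments from measured pose
s=arm.read_state(); M=R.from_quat(s["ee_rot"]).as_matrix(); p=s["position"]
a=[float(v) for v in sys.argv[1:]]
print("t",round(s["clock"],2),"pos",p.round(1),"j",s["joints"].round(2),"F",s["contact_force"].round(1),"w",round(s["gripper_width"],1),"g",round(s["grasp_force"],1),"tilt",M[:2,2].round(4))
d=np.array(a[:3])-p; print("shift",(M.T@d/1000).round(4),"dist",round(np.linalg.norm(d)))
if len(a)>3:
    for k in(0,180):
        w=np.radians(a[3]+k); y=np.array([np.cos(w),np.sin(w),0]); z=np.array([0,0,-1.]); T=np.column_stack([np.cross(y,z),y,z])
        print("turn",np.degrees(R.from_matrix(M.T@T).as_rotvec()).round(1))
E
python3 go.py 560 260 320 -79.4; grep -c . go.py
```

```text
t 1.2 pos [253.6 571.2 231.3] j [ 1.41  0.38  0.01  0.   -1.19 -0.26] F [-0.3  0.4  0.3] w 85.6 g 0.0 tilt [ 0. -0.]
shift [ 0.4063  0.1601 -0.0887] dist 446
turn [  0.   -0.  -34.5]
turn [ -0.   -0.  145.5]
12
```

>>> servo_tool(increments=[[1, 0.05, 0.02, -0.05, 0, 0, -4], [0.5, 0.1, 0.04, -0.089, 0, 0, -8], [0.4, 0.16, 0.063, -0.089, 0, 0, -13], [0.3, 0.22, 0.087, -0.089, 0, 0, -18], [0.3, 0.28, 0.11, -0.089, 0, 0, -23], [0.3, 0.34, 0.134, -0.089, 0, 0, -28], [0.3, 0.39, 0.154, -0.089, 0, 0, -33], [0.3, 0.406, 0.16, -0.089, 0, 0, -34.5], [0.3, 0.406, 0.16, -0.089, 0, 0, -34.5]])

```text
clock: 2.33
position: [560.9, 258.5, 319.8]
ee_rot: [0.996, 0.09, -0.0, 0.0]
contact_force: [-1.1, -0.4, 0.4]
gripper_width: 25.6
grasp_force: 0.0
```

```bash
python3 go.py 648 -102 150 -79.4
```

```text
t 2.33 pos [560.9 258.5 319.8] j [ 0.69  0.33  0.14  0.   -1.39  1.06] F [-1.1 -0.4  0.4] w 25.6 g 0.0 tilt [-0.0005 -0.0005]
shift [0.021  0.3702 0.1699] dist 408
turn [ 0.   0.  -0.3]
turn [ 1.000e-01 -0.000e+00  1.797e+02]
```

>>> servo_tool(increments=[[0.3, 0.003, 0.05, 0, 0, 0, 0], [0.3, 0.006, 0.11, 0, 0, 0, 0], [0.3, 0.01, 0.17, 0, 0, 0, 0], [0.3, 0.013, 0.23, 0.02, 0, 0, 0], [0.3, 0.016, 0.29, 0.05, 0, 0, 0], [0.3, 0.02, 0.34, 0.09, 0, 0, 0], [0.3, 0.021, 0.37, 0.14, 0, 0, 0], [0.3, 0.021, 0.37, 0.17, 0, 0, 0], [0.3, 0.021, 0.37, 0.17, 0, 0, 0], [0.3, 0.021, 0.37, 0.17, 0, 0, 0]])

```text
clock: 3.58
position: [649.4, -98.6, 152.3]
ee_rot: [0.996, 0.093, 0.002, 0.0]
contact_force: [0.2, -0.1, 0.5]
gripper_width: 25.5
grasp_force: 0.0
```

```bash
python3 go.py 648 -102 76.5 -79.4; python3 - <<'E'
from h import *
im=[arm.get_image(c) for c in("top","scene")]
o=[]
for i in im:
    r=roi(i,(648,-102),79,30); o.append(cv2.resize(i["color"][r[1]:r[3],r[0]:r[2]][:,:,::-1],(400,400),interpolation=cv2.INTER_CUBIC))
cv2.imwrite("pics/k2.png",np.hstack(o))
E
```

```text
t 3.58 pos [649.4 -98.6 152.3] j [ 0.1   0.5  -0.02  0.   -1.05  1.66] F [ 0.2 -0.1  0.5] w 25.5 g 0.0 tilt [ 0.0032 -0.0005]
shift [-0.0022  0.003   0.0758] dist 76
turn [ 0.1 -0.2  0.1]
turn [ 3.000e-01  1.000e-01 -1.799e+02]
```

View pics/k2.png

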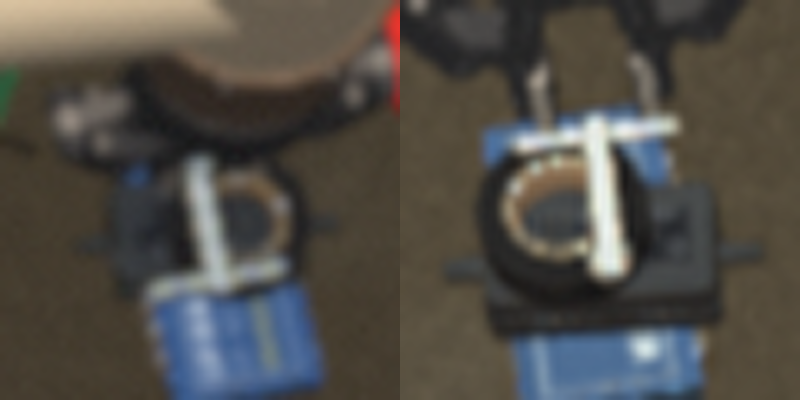

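The fingers straddle the stem line in the scene view (tips at about (540,110) and (650,110), stem at 600), so I'll go down.

>>> servo_tool(increments=[[0.3, 0, 0, 0.03, 0, 0, 0], [0.3, 0, 0, 0.055, 0, 0, 0], [0.3, 0, 0, 0.066, 0, 0, 0], [0.3, 0, 0, 0.066, 0, 0, 0], [0.3, 0, 0, 0.066, 0, 0, 0]])

```text
clock: 4.3
position: [649.3, -99.5, 86.0]
ee_rot: [0.996, 0.092, 0.001, 0.0]
contact_force: [0.4, -0.2, 0.6]
gripper_width: 25.6
grasp_force: 0.0
```

```bash
python3 go.py 648 -102 76.5 -79.4
```

```text
t 4.3 pos [649.3 -99.5  86. ] j [ 0.09  0.56 -0.09  0.   -0.92  1.66] F [ 0.4 -0.2  0.6] w 25.6 g 0.0 tilt [ 0.0029 -0.0001]
shift [-0.0017  0.0022  0.0095] dist 10
turn [ 0.  -0.2 -0. ]
turn [-3.0e-01 -1.0e-01  1.8e+02]
```

>>> servo_tool(increments=[[0.3, -0.002, 0.002, 0.005, 0, -0.2, 0], [0.3, -0.002, 0.002, 0.0095, 0, -0.2, 0], [0.3, -0.002, 0.002, 0.0095, 0, -0.2, 0], [0.2, -0.002, 0.002, 0.0095, 0, -0.2, 0], [0.1, -0.002, 0.002, 0.0095, 0, -0.2, 0], [0, -0.002, 0.002, 0.0095, 0, -0.2, 0], [0, -0.002, 0.002, 0.0095, 0, -0.2, 0], [0, -0.002, 0.002, 0.0095, 0, -0.2, 0], [0, -0.002, 0.002, 0.0095, 0, -0.2, 0]])

```text
clock: 5.42
position: [647.1, -102.4, 75.6]
ee_rot: [0.996, 0.092, -0.001, 0.001]
contact_force: [0.6, -2.8, 5.2]
gripper_width: 4.7
grasp_force: 59.5
```

```bash
python3 go.py 647 -102 180 -79.4
```

```text
t 5.42 pos [ 647.1 -102.4   75.6] j [ 0.09  0.57 -0.1   0.   -0.9   1.66] F [ 0.6 -2.8  5.2] w 4.7 g 59.5 tilt [-0.002  -0.0013]
shift [-0.0003 -0.0003 -0.1044] dist 104
turn [ 0.1  0.1 -0. ]
turn [ 2.0e-01 -1.0e-01  1.8e+02]
```

Width 4.7 on an 8 mm stem means the pads are on its upper half. I'll open, go down a few mm while watching the force, and grip again.

>>> servo_tool(increments=[[0.25, 0, 0, 0, 0, 0, 0], [0.25, 0, 0, 0, 0, 0, 0], [0.25, 0, 0, 0.002, 0, 0.1, 0], [0.25, 0, 0, 0.0035, 0, 0.1, 0], [0.25, 0, 0, 0.0035, 0, 0.1, 0], [0.25, 0, 0, 0.0035, 0, 0.1, 0]])

```text
clock: 6.18
position: [646.9, -100.8, 75.0]
ee_rot: [0.996, 0.093, 0.0, -0.0]
contact_force: [-5.8, 3.3, 19.4]
gripper_width: 21.3
grasp_force: 9.2
```

>>> servo_tool(increments=[[0.15, 0, 0, 0, 0, 0, 0], [0.05, 0, 0, 0, 0, 0, 0], [0, 0, 0, 0, 0, 0, 0], [0, 0, 0, 0, 0, 0, 0], [0, 0, 0, 0, 0, 0, 0], [0, 0, 0, 0, 0, 0, 0]])

```text
clock: 6.92
position: [648.4, -103.4, 75.5]
ee_rot: [0.996, 0.093, 0.002, 0.002]
contact_force: [-1.2, -3.8, 16.0]
gripper_width: 5.1
grasp_force: 62.7
```

```bash
python3 go.py 648 -102 180 -79.4;  python3 - <<'E'
from h import *
im=[arm.get_image(c) for c in("top","scene")]
o=[]
for i in im:
    r=roi(i,(648,-102),79,30); o.append(cv2.resize(i["color"][r[1]:r[3],r[0]:r[2]][:,:,::-1],(400,400),interpolation=cv2.INTER_CUBIC))
cv2.imwrite("pics/k3.png",np.hstack(o))
E
```

```text
t 6.92 pos [ 648.4 -103.4   75.5] j [ 0.09  0.57 -0.1   0.   -0.89  1.66] F [-1.2 -3.8 16. ] w 5.1 g 62.7 tilt [ 0.0034 -0.0029]
shift [ 1.000e-04 -1.100e-03 -1.045e-01] dist 105
turn [ 0.2 -0.2  0. ]
turn [   0.2    0.3 -180. ]
```

View pics/k3.png

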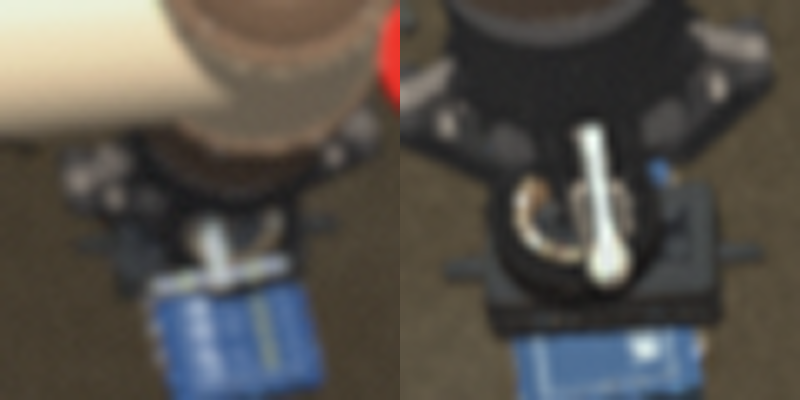

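The tips touch the tape at z 75 and straddle the stem, so the grip is good. I'll lift slowly.

>>> servo_tool(increments=[[0, 0, 0, -0.004, 0, 0, 0], [0, 0, 0, -0.01, 0, 0, 0], [0, 0, 0, -0.02, 0, 0, 0], [0, 0, 0, -0.04, 0, 0, 0], [0, 0, 0, -0.07, 0, 0, 0], [0, 0, 0, -0.105, 0, 0, 0], [0, 0, 0, -0.145, 0, 0, 0], [0, 0, 0, -0.165, 0, 0, 0], [0, 0, 0, -0.165, 0, 0, 0]])

```text
clock: 8.15
position: [647.5, -101.6, 238.2]
ee_rot: [0.996, 0.092, 0.001, 0.0]
contact_force: [-0.3, 0.2, -1.2]
gripper_width: 5.0
grasp_force: 58.7
```

```bash
python3 - <<'E'
from h import *
im=[arm.get_image(c) for c in("top","scene")]
o=[]
for i,z in zip(im,(70,160)):
    r=roi(i,(648,-102),z,45); o.append(cv2.resize(i["color"][r[1]:r[3],r[0]:r[2]][:,:,::-1],(400,400),interpolation=cv2.INTER_CUBIC))
cv2.imwrite("pics/k4.png",np.hstack(o))
E
python3 go.py 640 60 260 -98
```

```text
t 8.25 pos [ 646.1 -101.5  235. ] j [ 0.09  0.43  0.1  -0.   -1.24  1.66] F [ 0.2  0.4 -1.6] w 4.9 g 58.7 tilt [-0.0039  0.0004]
shift [ 0.0235 -0.16   -0.0249] dist 164
turn [-0.   0.2 18.6]
turn [  -0.3   -0.  -161.4]
```

View pics/k4.png

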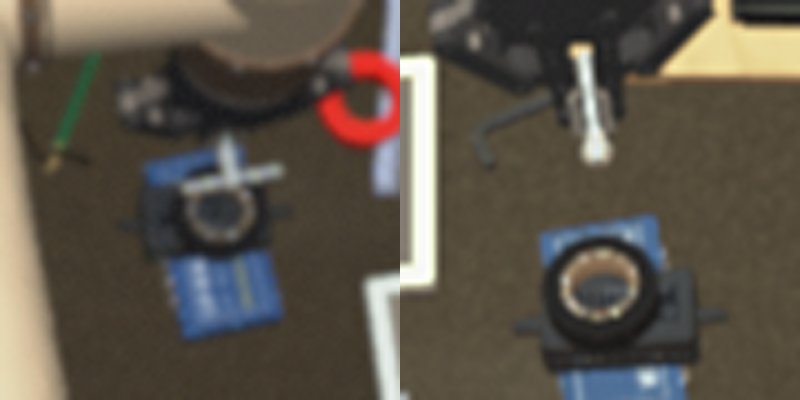

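```bash
python3 go.py 638 216 180 -98.6
```

```text
t 8.25 pos [ 646.1 -101.5  235. ] j [ 0.09  0.43  0.1  -0.   -1.24  1.66] F [ 0.2  0.4 -1.6] w 4.9 g 58.7 tilt [-0.0039  0.0004]
shift [ 0.0504 -0.3136  0.0552] dist 322
turn [-0.   0.2 19.2]
turn [  -0.3   -0.  -160.8]
```

>>> servo_tool(increments=[[0, 0.005, -0.03, -0.01, 0, 0, 2], [0, 0.013, -0.08, -0.02, 0, 0, 5], [0, 0.021, -0.13, -0.02, 0, 0, 8], [0, 0.03, -0.18, -0.02, 0, 0, 11], [0, 0.038, -0.23, -0.01, 0, 0, 15], [0, 0.045, -0.28, 0.01, 0, 0, 18], [0, 0.05, -0.313, 0.03, 0, 0, 19], [0, 0.05, -0.313, 0.055, 0, 0, 19], [0, 0.05, -0.313, 0.09, 0, 0, 19], [0, 0.05, -0.313, 0.115, 0, 0, 19], [0, 0.05, -0.313, 0.115, 0, 0, 19], [0, 0.05, -0.313, 0.115, 0, 0, 19]])

```text
clock: 9.75
position: [638.8, 215.0, 121.5]
ee_rot: [0.997, -0.073, -0.001, 0.0]
contact_force: [0.0, -0.1, -0.5]
gripper_width: 4.5
grasp_force: 58.7
```

```bash
python3 go.py 638 216 60 -98.6; python3 - <<'E'
from h import *
im=[arm.get_image(c) for c in("top","scene")]
p=arm.read_state()["position"]
# nearest-bright fit of key in scene with axis height p.z+3
z=p[2]+3.5
g=[box(-4,4,-30,26,z-4,z+4),box(-28,28,23.5,28.5,z-2.5,z+2.5)]
o=[]
for k,i in enumerate(im):
    r=roi(i,(635,216),z,40)
    c=crop(i,r)[:,:,::-1].copy().astype(np.uint8)
    for pose,col,gg in(((634.5,216.3,1.42),(0,0,255),[q for q in g]),):
        m=render(i,gg,(p[0]-3.6,p[1]+.5,np.arctan2(1,0)-.15),r)
        ct=cv2.findContours((m>.5).astype(np.uint8),cv2.RETR_EXTERNAL,cv2.CHAIN_APPROX_NONE)[0]
    c=cv2.resize(c,(400,400),interpolation=cv2.INTER_CUBIC)
    cv2.polylines(c,[q*5 for q in ct],True,(0,0,255),1)
    o.append(c)
cv2.imwrite("pics/k5.png",np.hstack(o))
E
```

```text
t 9.75 pos [638.8 215.  121.5] j [ 0.56  0.55 -0.   -0.   -1.02  0.86] F [ 0.  -0.1 -0.5] w 4.5 g 58.7 tilt [-0.0014 -0.0006]
shift [-0.0009 -0.0009  0.0615] dist 61
turn [0.  0.1 0.2]
turn [-1.000e-01  1.000e-01 -1.798e+02]
```

View pics/k5.png

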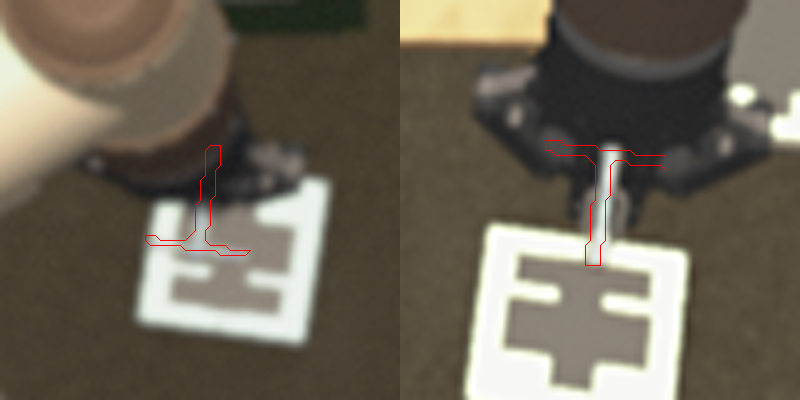

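```bash
python3 - <<'E'
from h import *
i=arm.get_image("scene"); p=arm.read_state()["position"]; z=p[2]+3.5
r=roi(i,(635,216),z,30); c=crop(i,r)
L=c.mean(2)[5:48,15:50]
for row in L: print(" ".join("%3d"%v for v in row))
for y in(-30,26): 
  q=np.array([634.5,216.3])+y*np.array([-.989,.15]); print(y,proj(i,[*q,z])[0]-[r[0]+15,r[1]+5])
E
```

```text
105  77  56  44  45  40  40  40  39  39  40  41  40  38  40  40  41  42  46  48  52  57  60  64  65  66  64  62  59  57  52  47  45  40  36
 76  56  49  44  43  39  39  39  39  40  39  40  42  40  40  40  40  38  40  40  40  43  43  44  45  44  44  43  41  42  40  39  38  38  38
 57  47  48  43  40  39  40  39  39  40  42  40  41  42  40  41  40  40  40  40  40  39  39  39  39  37  38  37  38  37  37  38  39  39  37
 50  44  44  40  41  41  40  39  40  38  38  41  41  41  40  40  40  39  41  40  41  40  39  38  41  39  40  38  38  40  40  39  39  38  37
 55  50  41  40  41  40  38  40  39  39  40  40  41  39  41  41  41  39  40  40  41  40  39  40  39  39  39  40  40  40  39  40  38  39  39
 63  59  47  38  39  40  39  41  38  39  41  40  40  39  38  40  40  39  41  41  39  41  41  38  40  40  39  39  40  38  40  38  39  38  38
 66  62  51  41  40  38  40  41  39  38  40  40  40  39  41  41  40  40  40  40  40  40  40  40  40  40  39  39  40  39  40  39  38  37  39
 65  59  52  43  39  40  38  40  39  40  42  44  41  40  40  39  41  40  41  40  41  41  40  40  39  39  39  39  39  40 
[... 4278 characters left out ...]
6 136 160 182 193 202 219 231 237 243 244 245 247 246 246 246 249 252 169  73  68
123 126 126 128 128 128 128 128 129 128 128 127 124 120 115 119 129 135 136 138 148 157 163 175 193 231 248 246 246 246 250 251 158  65  67
137 133 129 127 126 126 127 128 129 129 130 129 129 128 127 127 128 128 127 127 126 126 125 125 143 217 249 247 246 246 250 248 145  63  68
208 189 172 163 155 147 135 128 129 130 131 130 130 130 131 129 128 128 127 127 127 127 126 124 142 221 250 247 246 246 250 239 132  63  69
246 242 238 237 235 225 182 137 127 129 129 129 129 130 128 128 129 129 125 125 124 126 124 123 149 226 250 247 246 247 250 235 127  65  71
-30 [13.77158104 37.00671388]
26 [16.32966054 15.40076479]
```

The stem is within 1 px of where it should be over the nest. I'll lower it.

>>> servo_tool(increments=[[0, -0.001, 0, 0.03, 0, 0, 0], [0, -0.001, 0, 0.06, 0, 0, 0], [0, -0.001, 0, 0.085, 0, 0, 0], [0, -0.001, 0, 0.095, 0, 0, 0], [0, -0.001, 0, 0.095, 0, 0, 0], [0, -0.001, 0, 0.095, 0, 0, 0]])

```text
clock: 10.65
position: [638.3, 215.5, 27.8]
ee_rot: [0.997, -0.073, 0.0, -0.0]
contact_force: [1.3, -0.6, -0.7]
gripper_width: 5.1
grasp_force: 58.7
```

```bash
python3 go.py 638 215.5 11.5 -98.6
```

```text
t 10.65 pos [638.3 215.5  27.8] j [ 0.57  0.65 -0.09 -0.   -0.83  0.86] F [ 1.3 -0.6 -0.7] w 5.1 g 58.7 tilt [0.0009 0.0009]
shift [-0.0003  0.0001  0.0163] dist 16
turn [-0.1 -0.   0.2]
turn [ 1.000e-01 -1.000e-01 -1.798e+02]
```

>>> servo_tool(increments=[[0, 0, 0, 0.008, 0, 0, 0], [0, 0, 0, 0.014, 0, 0, 0], [0, 0, 0, 0.0165, 0, 0, 0], [0, 0, 0, 0.0165, 0, 0, 0], [0, 0, 0, 0.0165, 0, 0, 0]])

```text
clock: 11.28
position: [636.9, 214.9, 10.6]
ee_rot: [0.997, -0.073, -0.001, 0.001]
contact_force: [-2.8, -0.2, 5.0]
gripper_width: 4.7
grasp_force: 61.4
```

>>> servo_tool(increments=[[0.25, 0, 0, 0, 0, 0, 0], [0.25, 0, 0, 0, 0, 0, 0], [0.25, 0, 0, 0, 0, 0, 0], [0.25, 0, 0, -0.02, 0, 0, 0], [0.25, 0, 0, -0.06, 0, 0, 0], [0.4, 0, 0, -0.12, 0, 0, 0], [0.6, 0, 0, -0.17, 0, 0, 0], [0.85, 0, 0.01, -0.2, 0, 0, 0]])

```text
clock: 12.28
position: [636.7, 205.9, 212.2]
ee_rot: [0.997, -0.073, 0.001, -0.001]
contact_force: [1.1, -0.2, -0.4]
gripper_width: 67.4
grasp_force: 0.0
```

```bash
python3 go.py 640 60 240 -90
```

```text
t 12.28 pos [636.7 205.9 212.2] j [ 0.55  0.47  0.1  -0.   -1.2   0.87] F [ 1.1 -0.2 -0.4] w 67.4 g 0.0 tilt [0.0012 0.0014]
shift [ 0.0246  0.1438 -0.028 ] dist 149
turn [-0.1 -0.1 -8.4]
turn [-1.000e-01  1.000e-01  1.716e+02]
```

>>> servo_tool(increments=[[1, 0.005, 0.04, -0.01, 0, 0, -2], [1, 0.015, 0.09, -0.028, 0, 0, -5], [1, 0.025, 0.14, -0.028, 0, 0, -8], [1, 0.026, 0.17, -0.028, 0, 0, -8], [1, 0.026, 0.17, -0.028, 0, 0, -8]])

```text
clock: 12.9
position: [636.4, 31.2, 237.0]
ee_rot: [1.0, -0.006, -0.002, 0.0]
contact_force: [0.3, 0.2, -0.9]
gripper_width: 85.6
grasp_force: 0.0
```

```bash
cat > pile.py <<'E'
from h import *
import sys
n=sys.argv[1]
im=[arm.get_image(c) for c in("top","scene")]
o=[]
for i,(x,y) in zip(im*2,((640,-110),(640,-110),(634,216),(634,216))):
    r=roi(i,(x,y),20,28); o.append(cv2.resize(crop(i,r)[:,:,::-1].astype(np.uint8),(400,300 if 0 else 400),interpolation=cv2.INTER_CUBIC))
cv2.imwrite("pics/"+n,np.vstack([np.hstack(o[:2]),np.hstack(o[2:])])[::1,::1] if 0 else cv2.resize(np.vstack([np.hstack(o[:2]),np.hstack(o[2:])]),(600,600)))
for c,i in zip(("top","scene"),im):
    for t,z in(("tape",56),("power_brick",26),("bit_tin",0),("chuck_key",8),("key_nest",0)):
        print(c,t,[(round(q["p"],2),at(i,q["centre"],z)[:2].round(1).tolist()) for q in arm.spot_point(c,t)[:2]])
E
python3 pile.py p1.png
```

```text
top tape [(0.76, [725.3, -203.4]), (0.68, [639.4, -110.8])]
top power_brick [(0.72, [631.4, -109.5]), (0.55, [643.7, -102.3])]
top bit_tin [(0.96, [641.1, -113.4])]
top chuck_key []
top key_nest [(0.69, [636.4, -115.3]), (0.63, [637.9, 218.5])]
scene tape [(0.93, [792.4, -107.6]), (0.86, [762.9, -201.1])]
scene power_brick [(0.87, [639.5, -103.5])]
scene bit_tin [(0.59, [636.7, -110.8]), (0.57, [615.4, -122.4])]
scene chuck_key [(0.62, [642.3, 215.8])]
scene key_nest [(0.72, [638.7, 210.3])]
```

View pics/p1.png

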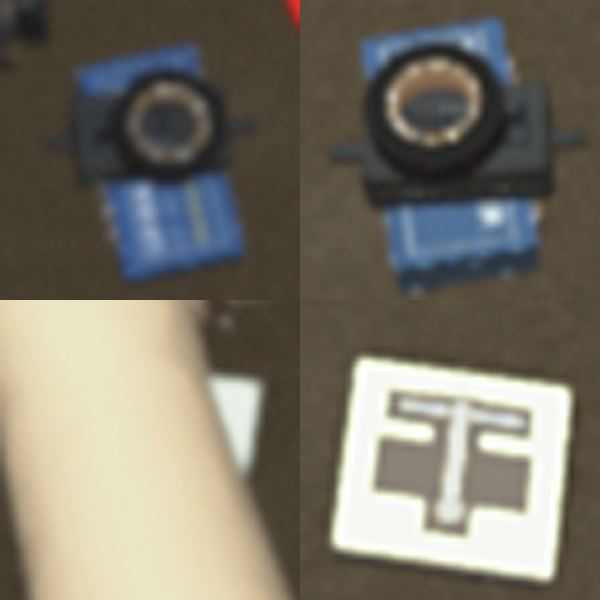

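```bash
cat > pfit.py <<'E'
from h import *
import sys
def run(tapec=None,ringpx=None):
    ims=[arm.get_image(c) for c in("top","scene")]
    if ringpx is not None:
        T=[]
        for i,(u,v) in zip(ims,ringpx):
            r=roi(i,(640,-110),20,28); T.append(at(i,(u/5.357+r[0]-.4,v/5.357+r[1]-.4),75)[:2])
        print("tape",np.round(T,1).tolist()); tapec=np.mean(T,0)
    tp=lambda z0,z1:[[tapec[0]+30.5*np.cos(a),tapec[1]+30.5*np.sin(a),z] for a in np.linspace(0,6.28,40) for z in(z0,z1)]
    rs=[roi(i,(640,-110),20,34) for i in ims]
    def mfit(masks,ign,g,p0):
        def f(p): return sum((np.abs(render(i,g,p,r)-m)*(1-k)).sum()/max(1,m.sum()) for i,m,r,k in zip(ims,masks,rs,ign))
        b=min((minimize(f,np.array(p0)+[0,0,d],method="Nelder-Mead",options=dict(initial_simplex=[np.array(p0)+[0,0,d]+e for e in np.array([[0,0,0],[8,0,0],[0,8,0],[0,0,.12]])],xatol=.02,fatol=1e-4)) for d in(-.1,0,.1)),key=lambda r:r.fun)
        return b.x,b.fun
    cs=[crop(i,r) for i,r in zip(ims,rs)]
    tm=[render(i,[tp(56,75)],(0,0,0),r) if tapec is not None else np.zeros(c.shape[:2]) for i,r,c in zip(ims,rs,cs)]
    dil=lambda m:cv2.dilate(np.float32(m),np.ones((3,3)))
    out={}
    near=[dil(render(i,[box(-34,34,-75,75,0,60)],(640,-110,0.1),r))*0+1 for i,r in zip(ims,rs)]
    bl=[((c[:,:,2]-c[:,:,0])>25).astype(np.float32) for c in cs]
    dk=[((np.abs(c[:,:,0]-c[:,:,2])<12)&(c.max(2)<110)&(b<1)).astype(np.float32) for c,b in zip(cs,bl)]
    dk=[cv2.morphologyEx(m,cv2.MORPH_OPEN,np.ones((3,3))) for m in dk]
    return ims,rs,cs,tm,bl,dk,mfit,dil,tapec
if __name__=="__main__":
    ims,rs,cs,tm,bl,dk,mfit,dil,tc=run(None,[(164,124),(434,92)])
    g=[box(-23,23,-41,41,26,56)]
    pb,e=mfit(dk,[dil(t) for t in tm],g,(640,-106,.05)); print("brick",pb.round(2),e)
    for k in range(2):
        mk=[[dk[k]*0,dk[k]*0+1][j] for j in(0,1)]
    bm=[render(i,g,pb,r) for i,r in zip(ims,rs)]
    pt,e=mfit(bl,[dil(np.maximum(a,b)) for a,b in zip(tm,bm)],[box(-32,32,-58,58,0,26)],(636,-113,1.7)); print("tin",pt.round(2),e)
    o=[]
    for i,r,c in zip(ims,rs,cs):
        b=cv2.resize(c[:,:,::-1].astype(np.uint8),(400,400),interpolation=cv2.INTER_CUBIC)
        for m,col in((render(i,g,pb,r),(0,0,255)),(render(i,[box(-32,32,-58,58,0,26)],pt,r),(0,255,255)),(render(i,[[[tc[0]+30.5*np.cos(a),tc[1]+30.5*np.sin(a),z] for a in np.linspace(0,6.28,40) for z in(56,75)]],(0,0,0),r),(0,255,0))):
            m=cv2.resize(m,(400,400)); ct=cv2.findContours((m>.5).astype(np.uint8),cv2.RETR_EXTERNAL,cv2.CHAIN_APPROX_NONE)[0]; cv2.polylines(b,ct,True,col,1)
        o.append(b)
    cv2.imwrite("pics/p2.png",np.hstack(o))
E
python3 pfit.py; python3 go.py 640 -110 150 -90
```

```text
tape [[644.0, -110.3], [638.3, 14.9]]
brick [ 6.4619e+02 -1.0376e+02  9.0000e-02] 0.8783212900161743
tin [ 636.76 -112.37    1.79] 0.5922389030456543
t 13.6 pos [637.   33.4 237.8] j [ 0.31  0.4   0.05 -0.   -1.22  1.26] F [-1.   0.1 -0.5] w 85.5 g 0.0 tilt [-0.0017 -0.0003]
shift [0.0043 0.1433 0.0878] dist 168
turn [ 0.   0.1 -0.4]
turn [ 1.000e-01 -0.000e+00  1.796e+02]
```

View pics/p2.png

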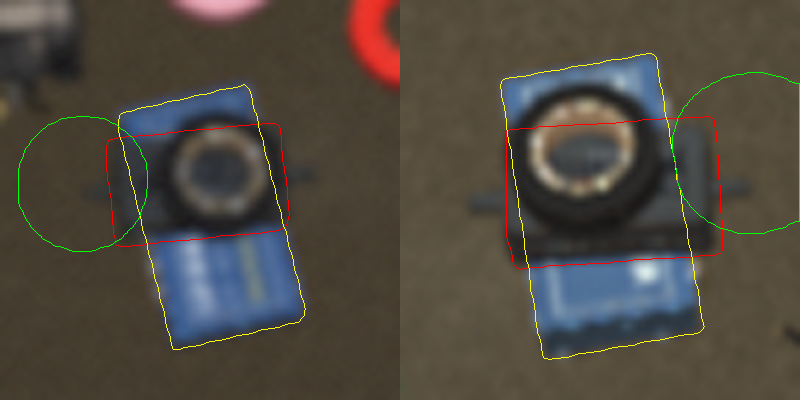

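```bash
sed -i 's/(434,92)/(134,92)/; s/p2.png/p3.png/' pfit.py; python3 pfit.py; python3 - <<'E'
from h import *
i=arm.get_image("scene"); r=roi(i,(640,-110),20,34); print(at(i,(182/5.88+r[0]-.4,147/5.88+r[1]-.4),75))
i=arm.get_image("top"); r=roi(i,(640,-110),20,34); print(at(i,(220/5.88+r[0]-.4,171/5.88+r[1]-.4),75))
E
```

```text
tape [[644.0, -110.3], [640.5, -113.3]]
brick [ 6.4324e+02 -1.0594e+02  8.0000e-02] 0.4931572675704956
tin [ 637.07 -112.46    1.79] 0.3700483441352844
[ 645.25928635 -113.04860568   75.        ]
[ 644.12542747 -112.52606246   75.        ]
```

>>> servo_tool(increments=[[1, 0.005, 0.05, 0, 0, 0, 0], [1, 0.006, 0.1, 0.02, 0, 0, 0], [1, 0.007, 0.142, 0.07, 0, 0, 0], [1, 0.007, 0.145, 0.11, 0, 0, 0], [1, 0.007, 0.145, 0.13, 0, 0, 0], [1, 0.007, 0.145, 0.14, 0, 0, 0], [1, 0.007, 0.145, 0.14, 0, 0, 0]])

```text
clock: 14.68
position: [642.7, -111.8, 97.6]
ee_rot: [1.0, -0.004, -0.001, 0.0]
contact_force: [-0.3, 0.4, -0.0]
gripper_width: 85.7
grasp_force: 0.0
```

```bash
python3 go.py 644 -112.3 60 -90
```

```text
t 14.68 pos [ 642.7 -111.8   97.6] j [ 0.08  0.54 -0.09  0.   -0.94  1.49] F [-0.3  0.4 -0. ] w 85.7 g 0.0 tilt [-0.0023 -0.0005]
shift [0.0014 0.0005 0.0376] dist 38
turn [ 0.   0.1 -0.4]
turn [  0.2  -0.  179.6]
```

>>> servo_tool(increments=[[1, 0.001, 0, 0.015, 0, 0, 0], [1, 0.001, 0, 0.03, 0, 0, 0], [1, 0.001, 0, 0.0375, 0, 0, 0], [1, 0.001, 0, 0.0375, 0, 0, 0], [0.85, 0.001, 0, 0.0375, 0, 0, 0], [0.75, 0.001, 0, 0.0375, 0, 0, 0], [0.65, 0.001, 0, 0.0375, 0, 0, 0], [0.5, 0.001, 0, 0.0375, 0, 0, 0], [0.5, 0.001, 0, 0.0375, 0, 0, 0], [0.5, 0.001, 0, 0.0375, 0, 0, 0]])

```text
clock: 15.92
position: [644.4, -111.9, 61.7]
ee_rot: [1.0, -0.004, 0.0, 0.0]
contact_force: [0.4, 0.1, 5.3]
gripper_width: 57.6
grasp_force: 64.2
```

```bash
python3 go.py 644 -112 200 -90
```

```text
t 15.93 pos [ 644.4 -111.9   61.7] j [ 0.08  0.58 -0.12  0.   -0.87  1.49] F [0.4 0.1 5.3] w 57.6 g 64.2 tilt [ 0.0006 -0.0006]
shift [-0.0003  0.0002 -0.1383] dist 138
turn [ 0.  -0.  -0.4]
turn [-1.000e-01 -1.000e-01  1.796e+02]
```

>>> servo_tool(increments=[[0.5, 0, 0, -0.004, 0, 0, 0], [0.5, 0, 0, -0.012, 0, 0, 0], [0.5, 0, 0, -0.025, 0, 0, 0], [0.5, 0, 0, -0.05, 0, 0, 0], [0.5, 0, 0, -0.08, 0, 0, 0], [0.5, 0, 0, -0.105, 0, 0, 0], [0.5, 0, -0.03, -0.11, 0, 0, 0], [0.5, 0.0, -0.07, -0.11, 0, 0, 0], [0.5, -0.005, -0.11, -0.11, 0, 0, 0], [0.5, -0.01, -0.14, -0.11, 0, 0, 0], [0.5, -0.02, -0.16, -0.11, 0, 0, 0], [0.5, -0.03, -0.164, -0.11, 0, 0, 0]])

```text
clock: 17.42
position: [614.3, 53.3, 170.6]
ee_rot: [1.0, -0.003, -0.001, 0.0]
contact_force: [0.4, 0.0, 0.2]
gripper_width: 57.2
grasp_force: 63.9
```

```bash
python3 go.py 614 52 60 -90; python3 pile.py p4.png
```

```text
t 17.43 pos [614.3  53.3 170.6] j [ 0.35  0.42 -0.1  -0.   -1.06  1.22] F [0.4 0.  0.2] w 57.2 g 63.9 tilt [-0.0015 -0.0003]
shift [-0.0002  0.0012  0.1106] dist 111
turn [ 0.   0.1 -0.4]
turn [ 1.000e-01 -0.000e+00  1.796e+02]
top tape [(0.68, [721.3, -201.3]), (0.68, [748.9, -108.4])]
top power_brick [(0.61, [648.7, -101.6]), (0.55, [629.6, 212.3])]
top bit_tin []
top chuck_key []
top key_nest [(0.74, [629.2, 217.3])]
scene tape [(0.86, [305.4, -280.2]), (0.84, [549.2, 58.4])]
scene power_brick []
scene bit_tin [(0.71, [632.9, -108.9])]
scene chuck_key [(0.6, [642.3, 216.3])]
scene key_nest [(0.94, [640.4, 208.6])]
```

>>> servo_tool(increments=[[0.5, 0, 0.001, 0.03, 0, 0, 0], [0.5, 0, 0.001, 0.07, 0, 0, 0], [0.5, 0, 0.001, 0.11, 0, 0, 0], [0.5, 0, 0.001, 0.13, 0, 0, 0], [0.5, 0, 0.001, 0.14, 0, 0, 0], [0.5, 0, 0.001, 0.146, 0, 0, 0], [0.5, 0, 0.001, 0.15, 0, 0, 0], [0.5, 0, 0.001, 0.15, 0, 0, 0]])

```text
clock: 19.02
position: [615.0, 51.4, 20.8]
ee_rot: [1.0, -0.004, -0.0, 0.0]
contact_force: [0.3, -0.4, -0.3]
gripper_width: 57.4
grasp_force: 64.0
```

```bash
python3 go.py 614 52 12.7 -90
```

```text
t 19.02 pos [615.   51.4  20.8] j [ 0.35  0.59 -0.25 -0.   -0.74  1.22] F [ 0.3 -0.4 -0.3] w 57.4 g 64.0 tilt [-0.0009 -0.0001]
shift [-0.001  -0.0006  0.0081] dist 8
turn [ 0.   0.1 -0.4]
turn [ 1.000e-01 -0.000e+00  1.796e+02]
```

>>> servo_tool(increments=[[0.5, -0.001, 0, 0.003, 0, 0, 0], [0.5, -0.001, 0, 0.006, 0, 0, 0], [0.5, -0.001, 0, 0.008, 0, 0, 0], [0.5, -0.001, 0, 0.008, 0, 0, 0], [0.5, -0.001, 0, 0.008, 0, 0, 0]])

```text
clock: 19.65
position: [613.7, 51.3, 12.3]
ee_rot: [1.0, -0.004, -0.001, 0.0]
contact_force: [-0.2, 0.2, -1.3]
gripper_width: 57.3
grasp_force: 64.0
```

```bash
python3 go.py 614 52 12.7 -90
```

```text
t 19.65 pos [613.7  51.3  12.3] j [ 0.35  0.6  -0.26 -0.   -0.72  1.22] F [-0.2  0.2 -1.3] w 57.3 g 64.0 tilt [-0.0017 -0.0003]
shift [ 0.0003 -0.0007 -0.0004] dist 1
turn [ 0.   0.1 -0.4]
turn [  0.2  -0.  179.6]
```

>>> servo_tool(increments=[[0.6, 0, 0, 0, 0, 0, 0], [0.8, 0, 0, 0, 0, 0, 0], [1, 0, 0, 0, 0, 0, 0], [1, 0, 0, -0.005, 0, 0, 0], [1, 0, 0, -0.03, 0, 0, 0], [1, 0, 0, -0.08, 0, 0, 0], [1, 0, 0, -0.14, 0, 0, 0], [1, 0, -0.03, -0.19, 0, 0, 0], [1, 0, -0.08, -0.2, 0, 0, 0], [1, 0, -0.12, -0.2, 0, 0, 0], [1, 0, -0.12, -0.2, 0, 0, 0]])

```text
clock: 21.02
position: [614.7, 173.9, 212.6]
ee_rot: [1.0, -0.002, -0.0, -0.0]
contact_force: [-0.0, -1.1, -0.9]
gripper_width: 85.6
grasp_force: 0.0
```

```bash
cat > pf2.py <<'E'
from pfit import *
ims,rs,cs,tm,bl,dk,mfit,dil,tc=run()
g=[box(-23,23,-41,41,26,56)]
pb,e=mfit(dk,tm,g,(643,-106,.08)); print("brick",pb.round(2),e)
bm=[render(i,g,pb,r) for i,r in zip(ims,rs)]
gt=[box(-32,32,-58,58,0,26)]
pt,e=mfit(bl,[dil(b) for b in bm],gt,(637,-112.5,1.75)); print("tin",pt.round(2),e)
o=[]
for i,r,c in zip(ims,rs,cs):
    b=cv2.resize(c[:,:,::-1].astype(np.uint8),(400,400),interpolation=cv2.INTER_CUBIC)
    for m,col in((render(i,g,pb,r),(0,0,255)),(render(i,gt,pt,r),(0,255,255))):
        m=cv2.resize(m,(400,400)); ct=cv2.findContours((m>.5).astype(np.uint8),cv2.RETR_EXTERNAL,cv2.CHAIN_APPROX_NONE)[0]; cv2.polylines(b,ct,True,col,1)
    o.append(b)
i=ims[1]; r=roi(i,(614,52),10,34); o2=cv2.resize(crop(i,r)[:,:,::-1].astype(np.uint8),(200,200),interpolation=cv2.INTER_CUBIC)
v=np.hstack(o); v=np.vstack([v,np.zeros((200,800,3),np.uint8)]); v[400:,:200]=o2
cv2.imwrite("pics/p5.png",v)
E
python3 pf2.py; python3 go.py 643 -106 110 5
```

```text
brick [ 6.4622e+02 -1.0613e+02  1.3000e-01] 0.52820071965093
tin [ 637.06 -112.65    1.79] 0.33546021580696106
t 21.12 pos [614.6 171.4 212.3] j [ 0.52  0.42  0.02 -0.   -1.17  1.04] F [ 0.2 -0.4 -0.1] w 85.5 g 0.0 tilt [-0.0021 -0.0006]
shift [0.0305 0.2772 0.1024] dist 297
turn [ -0.1   0.1 -95.4]
turn [ 0.1  0.1 84.6]
```

View pics/p5.png

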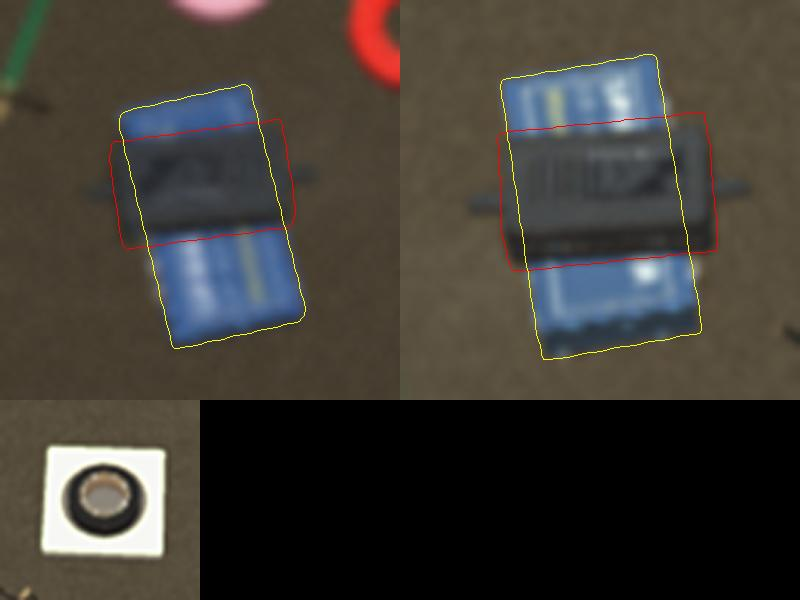

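```bash
python3 - <<'E'
from h import *
for n,ps,tc in(("top",[(83,195),(315,175)],[(128,145),(283,131),(135,240),(280,227)]),("scene",[(70,204),(348,188)],[(110,140),(304,128),(107,228),(312,216)])):
    i=arm.get_image(n); r=roi(i,(640,-110),20,34)
    f=lambda p,z:at(i,(p[0]/5.882+r[0]-.4,p[1]/5.882+r[1]-.4),z)[:2]
    a,b=[f(p,41) for p in ps]; d=a-b
    print(n,(a+b)/2,np.hypot(*d),np.degrees(np.arctan2(d[1],d[0])),"top face",np.mean([f(p,56) for p in tc],0))
E
```

```text
top [ 645.97081143 -105.11960703] 112.39172166008765 94.64468827769727 top face [ 641.87098355 -107.51432488]
scene [ 648.25939315 -105.37631603] 110.02319351430337 -85.24515541797064 top face [ 648.21354508 -104.33245117]
```

The tape is seated in its nest. From the stub ends, the brick is at about (646,-105) with its long axis at 94.7°.

>>> servo_tool(increments=[[1, 0.004, 0.03, 0, 0, 0, 8], [1, 0.008, 0.07, 0, 0, 0, 18], [1, 0.012, 0.11, 0, 0, 0, 28], [1, 0.016, 0.15, 0, 0, 0, 38], [1, 0.02, 0.19, 0, 0, 0, 48], [1, 0.024, 0.23, 0, 0, 0, 58], [1, 0.03, 0.26, 0.01, 0, 0, 68], [1, 0.033, 0.277, 0.03, 0, 0, 77], [1, 0.033, 0.277, 0.06, 0, 0, 84.6], [1, 0.033, 0.277, 0.09, 0, 0, 84.6], [1, 0.033, 0.277, 0.102, 0, 0, 84.6], [1, 0.033, 0.277, 0.102, 0, 0, 84.6]])

```text
clock: 22.72
position: [645.3, -106.6, 109.9]
ee_rot: [0.737, -0.676, -0.001, 0.001]
contact_force: [0.4, -0.7, -0.2]
gripper_width: 85.3
grasp_force: 0.0
```

```bash
python3 go.py 645.5 -105.3 38 4.7
```

```text
t 22.73 pos [ 645.3 -106.6  109.9] j [ 0.08  0.53 -0.07  0.   -0.97  0.  ] F [ 0.4 -0.7 -0.2] w 85.3 g 0.0 tilt [-0.0031 -0.0007]
shift [-0.0013 -0.0006  0.0719] dist 72
turn [   0.     0.3 -179.8]
turn [ 0.2 -0.   0.2]
```

>>> servo_tool(increments=[[1, -0.001, 0, 0.03, 0, 0, 0], [1, -0.001, 0, 0.055, 0, 0, 0], [1, -0.001, 0, 0.07, 0, 0, 0], [1, -0.001, 0, 0.072, 0, 0, 0], [0.85, -0.001, 0, 0.072, 0, 0, 0], [0.7, -0.001, 0, 0.072, 0, 0, 0], [0.6, -0.001, 0, 0.072, 0, 0, 0], [0.5, -0.001, 0, 0.072, 0, 0, 0], [0.4, -0.001, 0, 0.072, 0, 0, 0], [0.4, -0.001, 0, 0.072, 0, 0, 0], [0.35, -0.001, 0, 0.072, 0, 0, 0], [0.35, -0.001, 0, 0.072, 0, 0, 0]])

```text
clock: 24.22
position: [646.3, -104.8, 39.4]
ee_rot: [0.737, -0.676, 0.0, 0.0]
contact_force: [-0.1, 0.4, 4.8]
gripper_width: 44.8
grasp_force: 63.8
```

```bash
python3 go.py 456 325 200 -97.2
```

```text
t 24.23 pos [ 646.3 -104.8   39.4] j [ 0.09  0.61 -0.13  0.   -0.83  0.  ] F [-0.1  0.4  4.8] w 44.8 g 63.8 tilt [ 0.0003 -0.0005]
shift [-0.4447  0.1521 -0.1608] dist 497
turn [  0.   -0.  -77.8]
turn [ -0.   -0.  102.2]
```

>>> servo_tool(increments=[[0.35, 0, 0, -0.004, 0, 0, 0], [0.35, 0, 0, -0.012, 0, 0, 0], [0.35, 0, 0, -0.025, 0, 0, 0], [0.35, 0, 0, -0.05, 0, 0, 0], [0.35, 0, 0, -0.085, 0, 0, 0], [0.35, 0, 0, -0.12, 0, 0, 0], [0.35, 0, 0, -0.15, 0, 0, 0], [0.35, -0.02, 0, -0.16, 0, 0, 0], [0.35, -0.06, 0, -0.16, 0, 0, 0], [0.35, -0.1, 0, -0.16, 0, 0, -4], [0.35, -0.14, 0, -0.16, 0, 0, -8], [0.35, -0.18, 0, -0.16, 0, 0, -14]])

```text
clock: 25.72
position: [629.0, 76.6, 197.6]
ee_rot: [0.815, -0.579, -0.001, 0.001]
contact_force: [0.9, 0.0, -2.3]
gripper_width: 44.7
grasp_force: 63.0
```

```bash
python3 go.py 600 190 200 -130;python3 go.py 456 325 180 -97.2; python3 pf2.py
```

```text
t 25.73 pos [629.   76.6 197.6] j [ 0.38  0.42 -0.02 -0.   -1.13 -0.04] F [ 0.9  0.  -2.3] w 44.7 g 63.0 tilt [-0.0035 -0.0003]
shift [-0.1167 -0.0099 -0.0023] dist 117
turn [  0.2   0.1 -30.8]
turn [ 1.000e-01 -2.000e-01  1.492e+02]
t 25.73 pos [629.   76.6 197.6] j [ 0.38  0.42 -0.02 -0.   -1.13 -0.04] F [ 0.9  0.  -2.3] w 44.7 g 63.0 tilt [-0.0035 -0.0003]
shift [-0.2914  0.0817  0.0181] dist 303
turn [  0.1   0.2 -63.6]
turn [  0.2  -0.2 116.4]
brick [449.22 -12.67   1.33] 0.0
tin [ 637.11 -113.14    1.79] 0.2901061773300171
```

>>> servo_tool(increments=[[0.35, -0.04, -0.003, 0, 0, 0, -8], [0.35, -0.085, -0.006, 0, 0, 0, -16], [0.35, -0.125, -0.003, 0, 0, 0, -24], [0.35, -0.165, 0.015, 0, 0, 0, -32], [0.35, -0.2, 0.032, 0, 0, 0, -40], [0.35, -0.235, 0.05, 0, 0, 0, -48], [0.35, -0.27, 0.068, 0, 0, 0, -56], [0.35, -0.29, 0.08, 0.01, 0, 0, -63], [0.35, -0.2914, 0.0817, 0.04, 0, 0, -63.6], [0.35, -0.2914, 0.0817, 0.07, 0, 0, -63.6], [0.35, -0.2914, 0.0817, 0.1, 0, 0, -63.6], [0.35, -0.2914, 0.0817, 0.1, 0, 0, -63.6]])

```text
clock: 27.32
position: [456.2, 321.8, 96.0]
ee_rot: [0.998, -0.065, -0.003, 0.003]
contact_force: [0.1, 0.3, -0.1]
gripper_width: 44.5
grasp_force: 62.9
```

```bash
python3 go.py 456 324.8 40 -97.2; python3 - <<'E'
from h import *
o=[]
for n in("top","scene"):
    i=arm.get_image(n); r=roi(i,(456,325),60,36); o.append(cv2.resize(crop(i,r)[:,:,::-1].astype(np.uint8),(400,400),interpolation=cv2.INTER_CUBIC))
    q=[(456-.992*s*56,324.8+.125*s*56,100-39.4+26+15) for s in(-1,1)]; print(n,((proj(i,q)-[r[0],r[1]]+.4)*400/72).round())
cv2.imwrite("pics/b1.png",np.hstack(o))
E
```

```text
t 27.32 pos [456.2 321.8  96. ] j [ 0.9   0.41 -0.33 -0.   -0.84  0.54] F [ 0.1  0.3 -0.1] w 44.5 g 62.9 tilt [-0.0065 -0.0055]
shift [-0.0003 -0.0033  0.056 ] dist 56
turn [ 0.4  0.3 -0.3]
turn [  0.5  -0.6 179.7]
top [[206.  82.]
 [171. 312.]]
scene [[212. 258.]
 [223.  49.]]
```

View pics/b1.png

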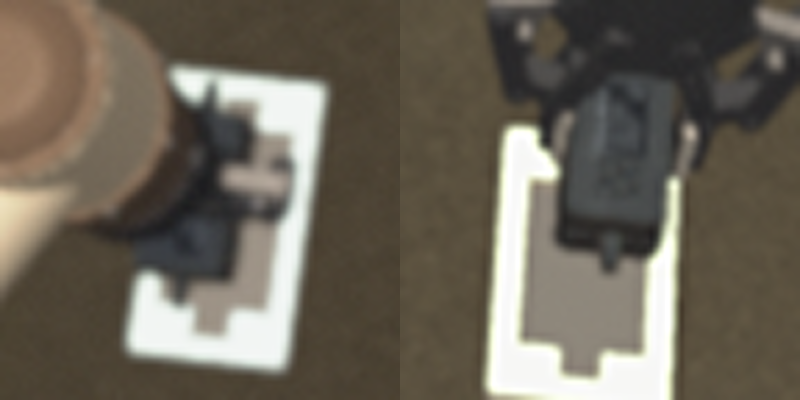

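Brick and stubs sit over the cut-out, within a few mm of the prediction. I'll lower with a small correction.

>>> servo_tool(increments=[[0.35, -0.001, -0.003, 0.02, 0.4, 0.2, -0.3], [0.35, -0.001, -0.003, 0.04, 0.4, 0.2, -0.3], [0.35, -0.001, -0.003, 0.056, 0.4, 0.2, -0.3], [0.35, -0.001, -0.003, 0.062, 0.4, 0.2, -0.3], [0.35, -0.001, -0.003, 0.062, 0.4, 0.2, -0.3], [0.35, -0.001, -0.003, 0.062, 0.4, 0.2, -0.3]])

```text
clock: 28.18
position: [457.8, 327.0, 37.3]
ee_rot: [0.998, -0.062, 0.002, -0.004]
contact_force: [0.4, 0.0, -1.2]
gripper_width: 44.8
grasp_force: 63.0
```

```bash
python3 go.py 455 324.8 20 -97.2
```

```text
t 28.18 pos [457.8 327.   37.3] j [ 0.91  0.49 -0.38 -0.   -0.69  0.54] F [ 0.4  0.  -1.2] w 44.8 g 63.0 tilt [0.0038 0.0073]
shift [-0.0026  0.0027  0.0173] dist 18
turn [-0.4 -0.2  0.1]
turn [   0.3   -0.7 -179.9]
```

>>> servo_tool(increments=[[0.35, -0.001, 0.002, 0.003, -0.3, -0.2, 0], [0.35, -0.001, 0.002, 0.003, -0.3, -0.2, 0], [0.35, -0.001, 0.002, 0.003, -0.3, -0.2, 0]])

```text
clock: 28.55
position: [456.2, 324.8, 33.6]
ee_rot: [0.998, -0.062, -0.001, -0.001]
contact_force: [-0.7, 0.6, -1.7]
gripper_width: 44.6
grasp_force: 63.0
```

```bash
python3 go.py 455 324.8 20 -97.2; python3 -c "
from h import *
arm.get_image('top')"; python3 go.py 455 324.8 20 -97.2
```

```text
t 28.55 pos [456.2 324.8  33.6] j [ 0.91  0.5  -0.39 -0.   -0.69  0.54] F [-0.7  0.6 -1.7] w 44.6 g 63.0 tilt [-0.0013  0.0015]
shift [-0.0011  0.0001  0.0136] dist 14
turn [-0.1  0.1  0.1]
turn [-1.000e-01 -1.000e-01 -1.799e+02]
t 28.6 pos [456.1 324.8  33.6] j [ 0.91  0.5  -0.39 -0.   -0.69  0.54] F [ 0.5 -0.1 -0.3] w 44.8 g 63.0 tilt [-0.0014  0.0015]
shift [-0.0011  0.0002  0.0136] dist 14
turn [-0.1  0.1  0.1]
turn [-1.000e-01 -1.000e-01 -1.799e+02]
```

>>> servo_tool(increments=[[0.35, -0.001, 0, 0.004, 0, 0, 0], [0.35, -0.001, 0, 0.008, 0, 0, 0], [0.35, -0.001, 0, 0.012, 0, 0, 0], [0.35, -0.001, 0, 0.0135, 0, 0, 0], [0.35, -0.001, 0, 0.0135, 0, 0, 0], [0.35, -0.001, 0, 0.0135, 0, 0, 0]])

```text
clock: 29.35
position: [455.2, 325.0, 20.1]
ee_rot: [0.998, -0.062, -0.001, -0.001]
contact_force: [0.0, 0.4, -2.4]
gripper_width: 44.9
grasp_force: 63.0
```

```bash
python3 go.py 455 324.8 20 -97.2
```

```text
t 29.35 pos [455.2 325.   20.1] j [ 0.91  0.52 -0.4  -0.   -0.66  0.54] F [ 0.   0.4 -2.4] w 44.9 g 63.0 tilt [-0.0013  0.0016]
shift [-0.0002  0.0002  0.0001] dist 0
turn [-0.1  0.1  0.1]
turn [-1.000e-01 -1.000e-01 -1.799e+02]
```

>>> servo_tool(increments=[[0.35, 0, 0, 0.0008, 0, 0, 0], [0.35, 0, 0, 0.0008, 0, 0, 0], [0.6, 0, 0, 0.0008, 0, 0, 0], [0.8, 0, 0, 0, 0, 0, 0], [1, 0, 0, 0, 0, 0, 0], [1, 0, 0, -0.02, 0, 0, 0], [1, 0, 0, -0.06, 0, 0, 0], [1, 0, 0, -0.12, 0, 0, 0], [1, 0, 0, -0.17, 0, 0, 0], [1, 0.03, 0, -0.2, 0, 0, 0], [1, 0.08, 0.0, -0.2, 0, 0, 0], [1, 0.12, 0.03, -0.2, 0, 0, 0]])

```text
clock: 30.85
position: [572.3, 280.7, 220.0]
ee_rot: [0.998, -0.061, -0.0, -0.001]
contact_force: [-1.3, 0.3, 0.3]
gripper_width: 85.6
grasp_force: 0.0
```

```bash
python3 go.py 637 -113 100 12.5
```

```text
t 30.85 pos [572.3 280.7 220. ] j [ 0.71  0.41  0.02 -0.   -1.18  0.74] F [-1.3  0.3  0.3] w 85.6 g 0.0 tilt [-0.0003  0.0025]
shift [0.1125 0.3832 0.119 ] dist 417
turn [-1.000e-01 -1.000e-01 -1.095e+02]
turn [-0.1  0.1 70.5]
```

```bash
cat > tf.py <<'E'
from pfit import *
ims,rs,cs,tm,bl,dk,mfit,dil,tc=run()
z=[b*0 for b in bl]
print([[round(v,2) for v in mfit([b if k==j or j==2 else b for k,b in enumerate(bl)],[z[k] if (k==j or j==2) else z[k]+1 for k in(0,1)],[box(-32,32,-58,58,0,26)],(637,-113,1.79))[0]] for j in(0,1,2)])
for c,i in zip(("top","scene"),ims):
    for n,zz in(("power_brick",6),("brick_nest",0),("tape",7),("bit_tin",0)):
        print(c,n,[(round(q["p"],2),at(i,q["centre"],zz)[:2].round(1).tolist()) for q in arm.spot_point(c,n)[:4]])
i=ims[1]; a=[]
for x,y in((456,325),(614,52)):
    r=roi(i,(x,y),10,32); a.append(cv2.resize(crop(i,r)[:,:,::-1].astype(np.uint8),(400,400),interpolation=cv2.INTER_CUBIC))
cv2.imwrite("pics/b2.png",np.hstack(a))
E
python3 tf.py; python3 go.py 637 -113 100 -77.4
```

```text
[[np.float64(638.6), np.float64(-113.12), np.float64(1.79)], [np.float64(629.71), np.float64(-114.39), np.float64(1.78)], [np.float64(637.1), np.float64(-113.25), np.float64(1.79)]]
top power_brick [(0.84, [459.4, 333.4])]
top brick_nest [(0.79, [451.1, 323.1]), (0.24, [535.0, -262.6])]
top tape [(0.81, [606.0, 50.8]), (0.75, [753.7, -109.2]), (0.66, [261.6, -284.9]), (0.61, [740.6, -215.9])]
top bit_tin [(0.57, [635.8, -109.8]), (0.34, [613.2, 54.7])]
scene power_brick [(0.57, [452.8, 326.5])]
scene brick_nest [(0.83, [459.3, 319.8])]
scene tape [(0.87, [772.6, -118.2]), (0.84, [741.0, -217.1]), (0.62, [609.3, 51.0]), (0.53, [255.8, -286.8])]
scene bit_tin [(0.73, [627.1, -106.7])]
t 31.35 pos [570.1 280.7 220.1] j [ 0.71  0.41  0.02 -0.   -1.18  0.74] F [-0.4  0.5  0.4] w 85.2 g 0.0 tilt [-0.0012  0.0016]
shift [0.1149 0.3827 0.1193] dist 417
turn [ -0.1   0.1 -19.7]
turn [1.000e-01 1.000e-01 1.603e+02]
```

View pics/b2.png

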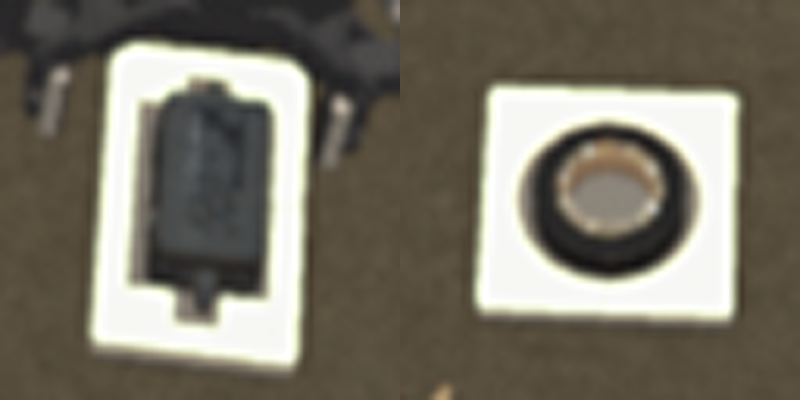

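>>> servo_tool(increments=[[1, 0.015, 0.05, 0, 0, 0, -3], [1, 0.03, 0.105, 0, 0, 0, -6], [1, 0.05, 0.16, 0, 0, 0, -9], [1, 0.065, 0.215, 0, 0, 0, -12], [1, 0.08, 0.27, 0, 0, 0, -15], [1, 0.1, 0.325, 0.01, 0, 0, -18], [1, 0.112, 0.37, 0.04, 0, 0, -19.7], [1, 0.115, 0.3827, 0.08, 0, 0, -19.7], [1, 0.115, 0.3827, 0.12, 0, 0, -19.7], [1, 0.115, 0.3827, 0.15, 0, 0, -19.7], [1, 0.115, 0.3827, 0.15, 0, 0, -19.7], [1, 0.115, 0.3827, 0.15, 0, 0, -19.7]])

```text
clock: 32.85
position: [638.2, -113.5, 70.7]
ee_rot: [0.994, 0.11, 0.001, -0.0]
contact_force: [0.6, -0.1, 0.6]
gripper_width: 85.5
grasp_force: 0.0
```

```bash
python3 go.py 637.5 -113.1 6.5 -77.4
```

```text
t 32.85 pos [ 638.2 -113.5   70.7] j [ 0.07  0.57 -0.12 -0.   -0.88  1.72] F [ 0.6 -0.1  0.6] w 85.5 g 0.0 tilt [0.0011 0.0009]
shift [-0.0007 -0.0005  0.0642] dist 64
turn [-0.  -0.1  0. ]
turn [ 1.0e-01 -1.0e-01 -1.8e+02]
```

>>> servo_tool(increments=[[1, -0.001, 0, 0.025, 0, 0, 0], [1, -0.001, 0, 0.045, 0, 0, 0], [1, -0.001, 0, 0.06, 0, 0, 0], [1, -0.001, 0, 0.064, 0, 0, 0], [1, -0.001, 0, 0.064, 0, 0, 0], [0.9, -0.001, 0, 0.064, 0, 0, 0], [0.8, -0.001, 0, 0.064, 0, 0, 0], [0.7, -0.001, 0, 0.064, 0, 0, 0], [0.5, -0.001, 0, 0.064, 0, 0, 0], [0.5, -0.001, 0, 0.064, 0, 0, 0], [0.5, -0.001, 0, 0.064, 0, 0, 0]])

```text
clock: 34.22
position: [636.7, -114.1, 6.2]
ee_rot: [0.994, 0.11, 0.0, -0.001]
contact_force: [-1.3, -0.2, 5.5]
gripper_width: 62.4
grasp_force: 66.2
```

```bash
python3 go.py 544 -271 100 -83.4
```

```text
t 34.23 pos [ 636.7 -114.1    6.2] j [ 0.07  0.64 -0.18 -0.   -0.75  1.72] F [-1.3 -0.2  5.5] w 62.4 g 66.2 tilt [0.0002 0.0012]
shift [-0.1246  0.1329 -0.094 ] dist 205
turn [-0.1 -0.   6. ]
turn [ 0.00e+00 -1.00e-01 -1.74e+02]
```

>>> servo_tool(increments=[[0.5, 0, 0, -0.004, 0, 0, 0], [0.5, 0, 0, -0.015, 0, 0, 0], [0.5, 0, 0, -0.04, 0, 0, 0], [0.5, 0, 0, -0.075, 0, 0, 0], [0.5, -0.015, 0.016, -0.094, 0, 0, 1], [0.5, -0.05, 0.053, -0.094, 0, 0, 2], [0.5, -0.085, 0.09, -0.094, 0, 0, 4], [0.5, -0.115, 0.122, -0.094, 0, 0, 6], [0.5, -0.1246, 0.133, -0.08, 0, 0, 6], [0.5, -0.1246, 0.133, -0.06, 0, 0, 6], [0.5, -0.1246, 0.133, -0.05, 0, 0, 6], [0.5, -0.1246, 0.133, -0.05, 0, 0, 6]])

```text
clock: 35.72
position: [542.7, -270.6, 53.8]
ee_rot: [0.998, 0.057, -0.002, -0.001]
contact_force: [1.0, -0.1, -1.5]
gripper_width: 62.3
grasp_force: 65.9
```

```bash
python3 go.py 544 -271 25 -83.4; python3 - <<'E'
from h import *
o=[]
z=arm.read_state()["position"][2]-6.2
for n in("top","scene"):
    i=arm.get_image(n); r=roi(i,(544,-271),30,36); c=crop(i,r); b=cv2.resize(c[:,:,::-1].astype(np.uint8),(400,400),interpolation=cv2.INTER_CUBIC)
    m=cv2.resize(render(i,[box(-32,32,-58,58,z,z+26)],(544,-271,1.686),r),(400,400)); cv2.polylines(b,cv2.findContours((m>.5).astype(np.uint8),0,1)[0],True,(0,0,255),1); o.append(b)
cv2.imwrite("pics/t1.png",np.hstack(o))
E
```

```text
t 35.73 pos [ 542.7 -270.6   53.8] j [-0.2   0.53 -0.25 -0.   -0.8   1.88] F [ 1.  -0.1 -1.5] w 62.3 g 65.9 tilt [-0.0041  0.002 ]
shift [0.0013 0.0006 0.0288] dist 29
turn [-0.1  0.2 -0. ]
turn [  0.3   0.2 180. ]
```

View pics/t1.png

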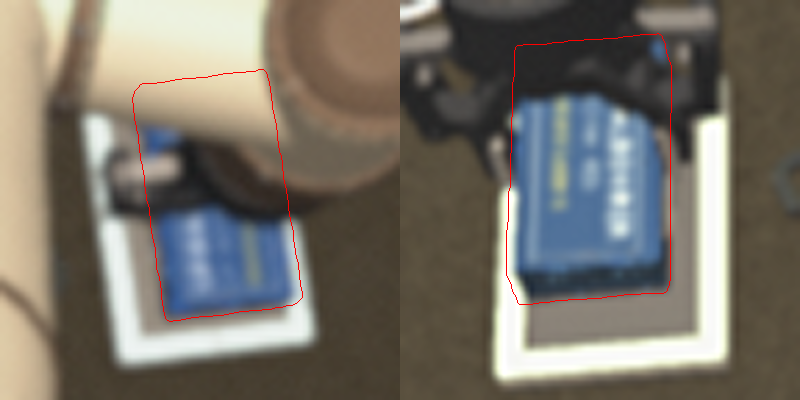

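The tin matches the predicted outline over the nest to about 1 px (2–3 mm). I'll lower it.

>>> servo_tool(increments=[[0.5, 0, 0, 0.012, 0, 0.1, 0], [0.5, 0, 0, 0.024, 0, 0.1, 0], [0.5, 0, 0, 0.028, 0, 0.1, 0], [0.5, 0, 0, 0.028, 0, 0.1, 0], [0.5, 0, 0, 0.028, 0, 0.1, 0]])

```text
clock: 36.45
position: [543.6, -271.1, 27.3]
ee_rot: [0.998, 0.057, 0.0, -0.001]
contact_force: [-0.0, 0.2, -1.7]
gripper_width: 62.5
grasp_force: 65.9
```

```bash
python3 go.py 543.5 -271 13 -83.4
```

```text
t 36.45 pos [ 543.6 -271.1   27.3] j [-0.2   0.57 -0.27 -0.   -0.74  1.88] F [-0.   0.2 -1.7] w 62.5 g 65.9 tilt [0.0008 0.0014]
shift [-0.0001 -0.0001  0.0143] dist 14
turn [-0.1 -0.1 -0. ]
turn [-1.0e-01  1.0e-01  1.8e+02]
```

>>> servo_tool(increments=[[0.5, 0, 0, 0.004, 0, 0, 0], [0.5, 0, 0, 0.008, 0, 0, 0], [0.5, 0, 0, 0.012, 0, 0, 0], [0.5, 0, 0, 0.0142, 0, 0, 0], [0.5, 0, 0, 0.0142, 0, 0, 0], [0.5, 0, 0, 0.0142, 0, 0, 0]])

```text
clock: 37.2
position: [543.4, -271.0, 12.9]
ee_rot: [0.998, 0.057, 0.0, -0.001]
contact_force: [0.2, -0.1, -1.6]
gripper_width: 61.9
grasp_force: 65.9
```

```bash
python3 go.py 543.5 -271 12.2 -83.4
```

```text
t 37.2 pos [ 543.4 -271.    12.9] j [-0.2   0.59 -0.28 -0.   -0.71  1.88] F [ 0.2 -0.1 -1.6] w 61.9 g 65.9 tilt [0.0004 0.0015]
shift [0.0001 0.     0.0007] dist 1
turn [-0.1 -0.  -0. ]
turn [-1.0e-01  1.0e-01  1.8e+02]
```

>>> servo_tool(increments=[[0.5, 0, 0, 0.0007, 0, 0, 0], [0.75, 0, 0, 0.0007, 0, 0, 0], [0.9, 0, 0, 0, 0, 0, 0], [1, 0, 0, 0, 0, 0, 0], [1, 0, 0, -0.01, 0, 0, 0], [1, 0, 0, -0.05, 0, 0, 0], [1, 0, 0, -0.11, 0, 0, 0], [1, 0, 0, -0.17, 0, 0, 0], [1, 0.03, -0.04, -0.2, 0, 0, 0], [1, 0.06, -0.09, -0.2, 0, 0, 0], [1, 0.09, -0.14, -0.2, 0, 0, 0], [1, 0.09, -0.16, -0.2, 0, 0, 0]])

```text
clock: 38.7
position: [615.5, -99.3, 213.6]
ee_rot: [0.998, 0.059, 0.001, -0.001]
contact_force: [0.7, -0.4, -0.4]
gripper_width: 85.3
grasp_force: 0.0
```

```bash
cat > chk.py <<'E'
from h import *
import h
ims={c:arm.get_image(c) for c in("top","scene")}
# per camera: fit the nest outline offset and the thing in the same camera; report the thing in the nest frame
cy=lambda r,a,b:[[r*np.cos(t),r*np.sin(t),z] for t in np.linspace(0,6.28,40) for z in(a,b)]
N=dict(bit_tin=(544,-270.5,1.686,98,146,[box(-32,32,-58,58,6,32)]),
 power_brick=(455.5,324.6,1.445,78,144,[box(-23,23,-41,41,6,36),box(-4,4,-56,56,16,26)]),tape=(614,52,0,94,94,[cy(30.5,7,26)]))
for n,(x,y,t,w,l,g) in N.items():
  for cn,im in ims.items():
    r=roi(im,(x,y),10,40); c=crop(im,r)
    b=(c.min(2)>150).astype(np.uint8); lab=cv2.connectedComponents(b)[1]
    ring=h.render(im,[box(-w/2,w/2,-l/2,l/2,10,16)],(x,y,t),r)>.5
    if not (b[ring]>0).any(): print(n,cn,"hidden"); continue
    i=np.bincount(lab[ring&(b>0)]).argmax()
    m=np.zeros_like(b); cv2.drawContours(m,cv2.findContours((lab==i).astype(np.uint8),0,1)[0],-1,1,-1)
    pn,en=fit([(im,m.astype(np.float32),r)],[box(-w/2,w/2,-l/2,l/2,6,16)],(x,y,t))
    rgb=c; d=(((rgb[:,:,2]-rgb[:,:,0])>25)|(rgb.max(2)<75)) if n=="bit_tin" else (rgb.mean(2)<88)
    inner=h.render(im,[box(-w/2+6,w/2-6,-l/2+6,l/2-6,10,30)],pn,r)>.5
    if n=="tape":
        cc=cv2.findContours((d&inner).astype(np.uint8),0,1)[0]; q=np.zeros_like(b); cv2.drawContours(q,cc,-1,1,-1)
    else: q=cv2.morphologyEx((d&inner).astype(np.uint8),cv2.MORPH_CLOSE,np.ones((5,5)))
    po,eo=fit([(im,q.astype(np.float32),r)],g,pn)
    dx,dy=po[0]-pn[0],po[1]-pn[1]
    print(n,cn,"nest",pn,en,"thing",po,eo,"off",round(dx,1),round(dy,1))
E
python3 chk.py; python3 go.py 0 0 0
```

```text
bit_tin top nest [544.984, -269.329, 1.684] 0.024 thing [545.107, -270.913, 1.678] 0.115 off 0.1 -1.6
bit_tin scene nest [542.347, -269.879, 1.684] 0.024 thing [540.76, -270.939, 1.738] 0.149 off -1.6 -1.1
power_brick top nest [456.621, 324.454, 1.453] 0.027 thing [455.439, 324.471, 1.455] 0.216 off -1.2 0.0
power_brick scene nest [454.767, 323.702, 1.449] 0.034 thing [461.995, 323.397, 1.397] 0.235 off 7.2 -0.3
tape top nest [553.221, 64.006, 0.06] 0.613 thing [567.056, 54.175, -0.167] 385.188 off 13.8 -9.8
tape scene nest [612.206, 52.292, -0.032] 0.042 thing [613.534, 52.33, 0.081] 0.147 off 1.3 0.0
t 38.8 pos [ 614.1 -100.2  213.6] j [ 0.1   0.39 -0.03 -0.   -1.15  1.59] F [ 0.5 -0.4  0. ] w 85.5 g 0.0 tilt [0.0003 0.0018]
shift [-0.5982 -0.1711  0.2136] dist 658
```

```bash
python3 -c "
from bench import arm
print(arm.job_done())"
```

```text
the job is handed in; nothing more can be done
None
```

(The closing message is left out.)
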